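# Stack the stained samples and put them under the light-tight cover

## Robot

A 6-joint arm with a two-finger parallel gripper is mounted at the origin on a cart in front of the work surface, level with it; the furniture and walls round the work are solid. World frame = base frame: x ahead of the robot, y to its left, z up, the work surface at z = 0. Lengths are in m, angles in rad, forces in N, time in s.
With the tool pointing down it reaches from about 0.325 to 0.925 m from the base axis. Payload 3.1 kg.
Tool frame: the origin (TCP) lies at the very end of the fingers, on their centre line; the grasp point (between the pads) lies 19 mm behind it; x points along the fingers, z is the direction in which the jaws open and shut, and the axes are right-handed (so a half turn about x gives the same grasp; the last joint's range is limited). The gripper opens to 85 mm and grips with 20 to 120 N. Pads are 22 mm wide; open, the fingers measure 114 mm over their backs; the gripper's body (76 mm by 85 mm) begins 54 mm behind the grasp point. The pads swing forward as they close: fully open they stand 13 mm farther back than shut.
Start: joints at [-1.317, 0.217, 1.613, -0, 1.311, -0.112], TCP at [0.224, -0.584, 0.231] pointing down, gripper open.
Joint ranges: [-2.75, 2.75], [-0.78, 2.1], [0.31, 2.55], [-1.13, 4.27], [0.13, 2.63], [-2.58, 2.58]. Speed limits (rad/s): [2.79, 2.79, 3.14, 3.14, 3.14, 3.14].

## Interface

Orientations are given as a unit quaternion [w, x, y, z].
In Python, from station import monitor, eyes, robot gives the robot as it stands. The module is installed in compiled form; this text tells all that it offers.
- The arm moves only by the tool step_arm, never from a script. Its argument "rows" is a list that holds one entry, the list of rows, each a list of 7 numbers: the turn, a rotation vector about the tool's x, y, z in degrees, then the shift along the tool's x, y, z in cm, then the opening, from 0 (shut) to 1 (fully open). A call has exactly 10 rows; each row is the pose to reach, as a shift and turn from the pose commanded when the call began, along the tool's axes at that moment; what a row does not reach only later rows make up. A row lasts 1/12 s, in which the tool goes at most 41.7 mm and 7.16 degrees, less where a joint would pass 70% of its speed; a pose out of reach is approached as far as the arm can. A call with a gripper value outside its range is refused whole. The fingers move at their own pace and stop on an object; "squeeze" is the grip in N (left out, the last holds). Time passes only in rows, so rows that repeat a pose let the fingers close, or fill a call up. It gives the time, the measured TCP pose, the force and the opening at its end, in the units of the state.
- monitor.state(): the state, without advancing time (a new reading comes with each control period).
- eyes.snapshot(name): name is "scene" or "side" or "wrist"; returns a dict with "frame" (384x512x3 uint8, red, green, blue), "range_z" (384x512 float32, m along the optical axis (not along the pixel's ray), 0 where there is no reading), "fx", "fy", "cx", "cy" (pixels), "k1" (the pictures are not rectified: a ray, as slopes to the right and down, at radius r is drawn at 1 + k1 r^2 times it, then the intrinsics apply), "pose" (4x4, takes a point from camera to world coordinates); the wrist camera has in their place "tool_from_camera" (4x4, takes a point from camera to tool coordinates, whose origin is the TCP and whose axes are the tool frame's). Camera axes: x right, y up, looking along -z (the intrinsics and any distortion apply to the point x, -y, -z); pixel columns grow to the right and rows downward; lengths in m; the calibration is good to about 2 mm. A picture is of the moment at which its call begins: read the wrist's pose just before it.
- robot.job_done(): hands the job in, once; it reports no verdict.
The state is a dict: "clock": time; "qpos": joint angles; "joint_vel": joint speeds; "joint_torque": joint torques, N m; "position": TCP position; "eef_rot": TCP orientation; "force": force on the tool from outside, world axes, zero at the start; "moment": the same for the moment, N m; "opening": finger opening in m.
Only numpy, scipy, OpenCV 4.12 (cv2) and the standard library are available. Lean on these libraries where they do the work, as an engineer would, in place of code of your own. Each camera call takes 0.05 s, during which the arm holds its last target.

## Task

Stack the light-sensitive samples on the round metal stand: first the long white slide mailer lying flat in the middle of the stand, then the petri dish flat on the middle of the mailer, then the small coverslip box on the middle of the dish, and last the grey round cover over the whole stack, standing flat on the stand and centred on it. Let go of each thing before you fetch the next, keep the dish level all the while, and leave the dropper bottle and the computer mouse where they are.

Things in the scene. Friction and masses are not known exactly. Their poses are not given: they have to be found in the camera images.
- stand_top (a point): Centre of the upper face of the round metal stand, a flat disc 132 mm across and 8 mm thick that lies fixed on the desk (this point is 8 mm above the desk). z is up. A dark dashed line 120 mm across marks where the cover goes; nothing on it stands proud.
- mailer_center (a point): Centre (half-way up) of the white slide mailer, a flat closed box 32 mm wide (own x), 84 mm long (own y), 14 mm high. z is up. It lies flat on the desk. Loose, about 40 g. (The green mailer, the pink dish and the other things far right, beyond the microscope, are not part of the job.)
- dish_center (a point): Centre (half-way up) of the closed petri dish with pale filling, round, 58 mm across and 16 mm high, 55 mm across at the foot. z is up. Loose, about 30 g; it is solid and may be grasped across its width.
- coverslips_center (a point): Centre (half-way up) of the small white square coverslip box, 28 x 28 mm (sides along own x and y) and 16 mm high. z is up. Loose, about 30 g.
- cover_knob (a point): Centre of the black knob on top of the grey round light-tight cover. The cover is an inverted cup, open below: 112 mm across outside, 106 mm inside, its top 62 mm and its inner ceiling 58 mm above its rim. The knob is upright and round, 26 mm across at the grip and 32 mm tall (62 to 94 mm above the rim); this point lies 80 mm above the rim. z is up. Loose, about 140 g, stands rim down on the desk.
- dropper_center (a point): Bystander: centre (half-way up) of the small brown dropper bottle with black cap, 28 mm across, 70 mm high, upright on the desk. Loose; leave it.
- mouse_center (a point): Bystander: about the centre of the black computer mouse, 104 x 68 mm and 44 mm high, on a mouse pad 3 mm thick (200 x 185 mm). Loose; leave it. To the right of the pad stands a tall microscope whose eyepieces lean out towards the robot, over the desk's front right: keep the arm clear of it.
Not all that is in view belongs to the job. There is more than one size of the part that bears mailer_center; the job needs the larger.

How it is judged:
By the outcome, as a careful person would: the job done as asked, in the order asked, and still so for the second after the job is handed in, with the robot touching nothing.
It also fails if it takes over 115 s, if anything falls off the work surface, if the arm or the gripper's body presses on something with over 40 N, if the wrist force passes 120 N, or if a joint passes its speed limit or range.

## Working session

There is one attempt and no reset: what is moved stays moved. The work goes in short steps, Python scripts to look and compute and a tool call to move; the robot and the scene stay as the last step left them, time stands still between calls to the robot, and variables do not carry over. Pictures are saved under pics/ and viewed, and the job is handed in when it is done.

Besides the shell and the picture viewer there is one more tool, called after "Call:" in YAML: its name, and indented under it one key for each argument. step_arm: Moves the arm, as the interface text tells. Its arguments: {"type":"object","properties":{"rows":{"type":"array","items":{"type":"array","items":{"type":"array","items":{"type":"number"}}}},"squeeze":{"type":"number"}},"required":["rows"]}

```bash
mkdir -p pics; ls
cat > h.py <<'E'
import numpy as np, cv2
from station import monitor, eyes, robot
def save(n,im): cv2.imwrite('pics/'+n+'.png',im[:,:,::-1])
E
python3 - <<'E'
from h import *
s=monitor.state();print(s)
for n in ['scene','side','wrist']:
    d=eyes.snapshot(n);save(n+'0',d['frame']);np.savez('pics/'+n+'0.npz',**d)
    print(n,{k:v for k,v in d.items() if k not in('frame','range_z')})
E
```

```text
pics
{'clock': 0.0, 'qpos': array([-1.31722071e+00,  2.17763241e-01,  1.61491585e+00, -1.88088491e-05,
        1.31131117e+00, -1.12225475e-01]), 'joint_vel': array([-0.00071638, -0.00136449, -0.00087196, -0.00070668, -0.00060517,
       -0.00199202]), 'joint_torque': array([-3.32251466e-04, -3.96845734e+01, -3.03853083e+01, -2.35389025e-04,
        9.68398468e-03, -2.03841903e-07]), 'position': array([ 0.22335663, -0.58285737,  0.2299722 ]), 'eef_rot': array([ 0.58195749,  0.40126791,  0.58324638, -0.40016646]), 'force': array([-4.55774507e-04, -3.92150721e-02, -9.76867753e-01]), 'moment': array([-0.00082531, -0.02909864, -0.05342389]), 'opening': 0.08562861798458898}
scene {'fx': 475.03399721811843, 'fy': 475.03399721811843, 'cx': 258.57465260220545, 'cy': 191.30965931395608, 'k1': -0.19844145819549092, 'pose': array([[ 0.89626171, -0.37251281,  0.24072631,  0.79627231],
       [ 0.44334072,  0.76811695, -0.46200147, -0.42534865],
       [-0.01280449,  0.52079801,  0.8535839 ,  1.05824403],
       [ 0.        ,  0.        ,  0.        ,  1.        ]])}
side {'fx': 399.4734504039625
[... 159 characters left out ...]
04,  0.95638012],
       [ 0.67257321,  0.59223568, -0.44373661, -0.36339602],
       [ 0.01252339,  0.5904247 ,  0.80699556,  0.94935546],
       [ 0.        ,  0.        ,  0.        ,  1.        ]])}
wrist {'fx': 345.2262183917589, 'fy': 345.2262183917589, 'cx': 262.87295952396386, 'cy': 186.7439291252043, 'k1': -0.08175638178071094, 'tool_from_camera': array([[ 1.36436541e-04,  2.64413114e-01, -9.64409502e-01,
        -1.41646529e-01],
       [ 5.81475720e-04,  9.64409326e-01,  2.64413148e-01,
         6.65093049e-02],
       [ 9.99999822e-01, -5.96856324e-04, -2.21691333e-05,
         8.62150395e-04],
       [ 0.00000000e+00,  0.00000000e+00,  0.00000000e+00,
         1.00000000e+00]])}
```

View pics/scene0.png

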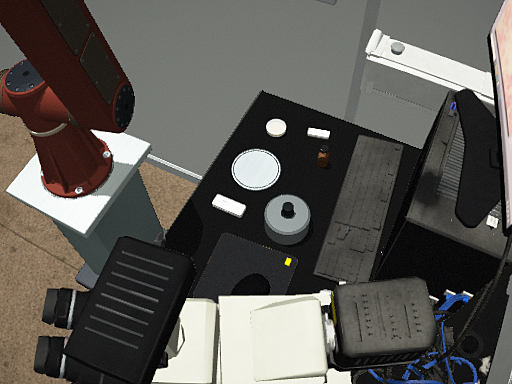

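View pics/side0.png

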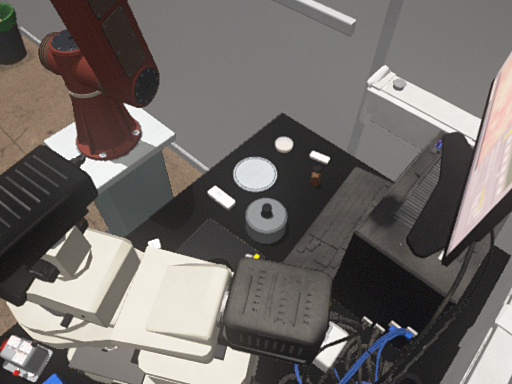

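View pics/wrist0.png

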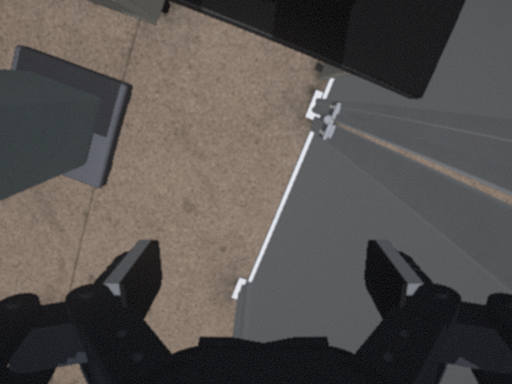

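```bash
cat >> h.py <<'E'
def ray(d,u,v,T=None):
    # pixels -> camera slopes (x right, y down) -> world dirs
    K=np.array([[d['fx'],0,d['cx']],[0,d['fy'],d['cy']],[0,0,1.]])
    p=cv2.undistortPoints(np.stack([np.ravel(u),np.ravel(v)],1).astype(float).reshape(-1,1,2),K,np.array([float(d['k1']),0,0,0]),None,None,None).reshape(-1,2) if 0 else None
    xy=np.stack([(np.ravel(u)-d['cx'])/d['fx'],(np.ravel(v)-d['cy'])/d['fy']],1).astype(float)
    s=xy.copy()
    for _ in range(30): s=xy/(1+d['k1']*(s**2).sum(1,keepdims=True))
    return np.stack([s[:,0],-s[:,1],-np.ones(len(s))],1)
def pose(d,st=None):
    if 'pose' in d: return np.array(d['pose'])
    from scipy.spatial.transform import Rotation as R
    q=st['eef_rot'];T=np.eye(4);T[:3,:3]=R.from_quat([q[1],q[2],q[3],q[0]]).as_matrix();T[:3,3]=st['position']
    return T@np.array(d['tool_from_camera'])
def plane(d,u,v,z,st=None):
    T=pose(d,st);r=ray(d,u,v)@T[:3,:3].T;c=T[:3,3]
    t=(z-c[2])/r[:,2];return c+r*t[:,None]
def cloud(d,st=None):
    T=pose(d,st);h,w=d['range_z'].shape;v,u=np.mgrid[:h,:w]
    p=ray(d,u,v)*np.ravel(d['range_z'])[:,None]
    return (p@T[:3,:3].T+T[:3,3]).reshape(h,w,3)
def proj(d,p,st=None):
    T=np.linalg.inv(pose(d,st));q=T[:3,:3]@np.array(p)+T[:3,3]
    s=np.array([q[0],-q[1]])/-q[2];s=s*(1+d['k1']*(s@s));return s*[d['fx'],d['fy']]+[d['cx'],d['cy']]
E
python3 - <<'E'
from h import *
d=dict(np.load('pics/scene0.npz'));C=cloud(d)
print(proj(d,[0.224,-0.584,0.231]))
for n,(u,v) in dict(dish=(276,127),box=(318,132),stand=(255,168),mail=(228,205),knob=(288,211),cover=(300,225),drop=(323,152),desk=(200,170),mouse=(250,285),pad=(240,250),ocul=(50,310),head=(130,250)).items(): print(n,C[v,u].round(3))
s=dict(np.load('pics/side0.npz'));C2=cloud(s)
for n,(u,v) in dict(dish=(284,145),box=(319,158),stand=(255,175),mail=(222,198),knob=(266,210),odd=(154,244),desk=(200,170)).items(): print(n,C2[v,u].round(3))
w=cv2.resize(d['frame'][85:310,170:440],None,fx=2.9,fy=2.6,interpolation=cv2.INTER_CUBIC);save('sc_zoom',w)
w=cv2.resize(s['frame'][110:270,130:350],None,fx=3.6,fy=3.6,interpolation=cv2.INTER_CUBIC);save('si_zoom',w)
E
```

```text
[-42.1548644  369.60532483]
dish [0.451 0.353 0.013]
box [0.565 0.389 0.011]
stand [0.458 0.206 0.004]
mail [0.45  0.07  0.013]
knob [0.609 0.079 0.093]
cover [0.644 0.074 0.06 ]
drop [0.613 0.293 0.064]
desk [ 0.037  0.485 -0.649]
mouse [ 0.602 -0.106  0.043]
pad [ 0.532 -0.024  0.003]
ocul [ 0.473 -0.395  0.489]
head [ 0.579 -0.305  0.607]
dish [0.455 0.35  0.015]
box [0.567 0.387 0.009]
stand [0.466 0.201 0.009]
mail [0.457 0.07  0.017]
knob [0.607 0.085 0.092]
odd [ 0.432 -0.158  0.02 ]
desk [-0.159  0.467 -0.728]
```

View pics/sc_zoom.png

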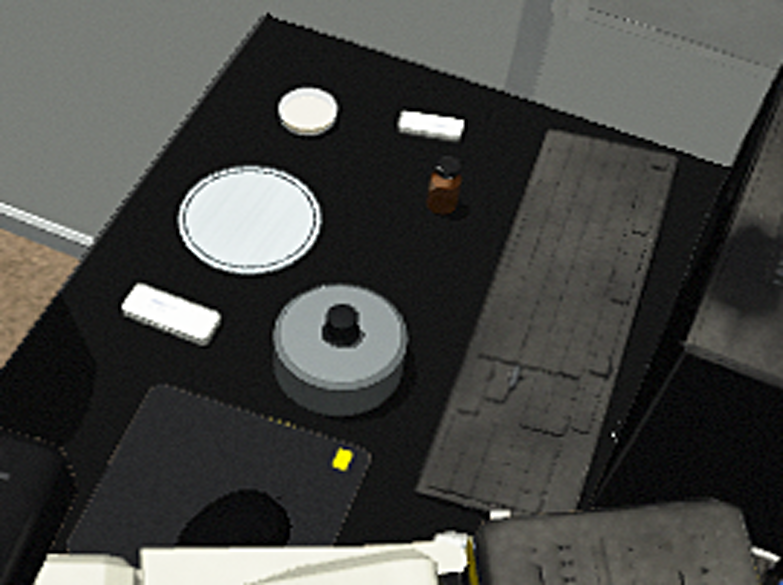

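View pics/si_zoom.png

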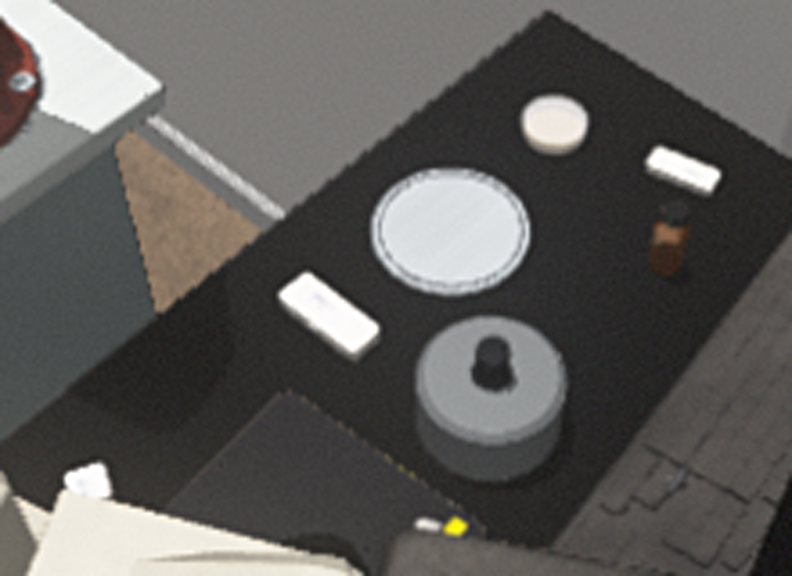

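Run:
```python
from h import *
from scipy.spatial.transform import Rotation as R
d=dict(np.load('pics/scene0.npz'));s=dict(np.load('pics/side0.npz'))
C=cloud(d);C2=cloud(s)
print('odd2',C2[255,249].round(3), proj(d,[.432,-.158,.016]))
P=np.concatenate([C[200:].reshape(-1,3),C2[150:].reshape(-1,3)])
P=P[(P[:,1]<-0.1)&(P[:,2]>0.06)&(P[:,0]>0.1)]
for z0 in np.arange(0.05,0.9,0.05):
    m=(P[:,2]>=z0)&(P[:,2]<z0+.05);Q=P[m]
    if len(Q)<5: continue
    print(round(z0,2),len(Q),'x min %.3f y max %.3f'%(np.percentile(Q[:,0],1),np.percentile(Q[:,1],99)), 'rmin %.3f'%np.percentile(np.hypot(Q[:,0],Q[:,1]),1))
# white masks
for nm,D in (('scene',d),('side',s)):
    hsv=cv2.cvtColor(D['frame'],cv2.COLOR_RGB2HSV)
    m=((hsv[...,2]>150)&(hsv[...,1]<60)).astype(np.uint8)
    n,l,st,c=cv2.connectedComponentsWithStats(m)
    for i in range(1,n):
        if 30<st[i,4]<6000 and 80<c[i][1]<270 and 130<c[i][0]<350: print(nm,c[i].round(1),st[i])
```

```text
odd2 [ 0.791 -0.181  0.468] [175.67717402 277.24686518]
0.05 890 x min 0.406 y max -0.103 rmin 0.671
0.1 378 x min 0.837 y max -0.102 rmin 0.864
0.15 2319 x min 0.586 y max -0.105 rmin 0.730
0.2 242 x min 0.758 y max -0.102 rmin 0.845
0.25 235 x min 0.711 y max -0.129 rmin 0.796
0.3 4394 x min 0.595 y max -0.127 rmin 0.750
0.35 13537 x min 0.579 y max -0.134 rmin 0.691
0.4 18272 x min 0.585 y max -0.203 rmin 0.695
0.45 23745 x min 0.468 y max -0.144 rmin 0.600
0.5 1494 x min 0.609 y max -0.303 rmin 0.682
0.55 4425 x min 0.585 y max -0.267 rmin 0.647
0.6 16241 x min 0.564 y max -0.286 rmin 0.644
scene [275.8 126.7] [266 119  20  18 265]
scene [318.2 132.4] [308 128  22  10 160]
scene [255.6 169.2] [ 232  149   49   41 1482]
scene [174.9 166.5] [147 154  55  26 213]
scene [228.2 204.5] [212 194  34  22 388]
scene [286.8 213.7] [267 195  41  37 987]
side [149.8 126.5] [124 103  51  44 924]
side [283.7 143.6] [275 137  18  14 208]
side [190.1 156.3] [171 142  38  29 151]
side [319.4 156.4] [310 151  20  12 128]
side [254.7 173.8] [ 233  157   44   35 1180]
side [221.  196.5] [208 186  27  22 303]
side [265.2 214.9] [248 199  37  31 670]
```

```bash
cat >> h.py <<'E'
from scipy.spatial.transform import Rotation as R
def Rt(st): q=st['eef_rot'];return R.from_quat([q[1],q[2],q[3],q[0]])
def down(a):
    z=np.array([np.cos(a),np.sin(a),0]);x=np.array([0,0,-1.]);return R.from_matrix(np.stack([x,np.cross(z,x),z],1))
def jaw(st): z=Rt(st).as_matrix()[:,2];return np.degrees(np.arctan2(z[1],z[0]))
def info(st): print('t %.2f'%st['clock'],'pos',st['position'].round(4),'jaw %.2f'%jaw(st),'xax',Rt(st).as_matrix()[:,0].round(4),'F',st['force'].round(2),'op %.4f'%st['opening'],'q',st['qpos'].round(2))
def go(pos,adeg=None):
    st=monitor.state();r=Rt(st);info(st)
    if adeg is None: adeg=jaw(st)
    print('turn',np.degrees((r.inv()*down(np.radians(adeg))).as_rotvec()).round(2),'shift cm',(r.inv().apply(np.array(pos)-st['position'])*100).round(2))
E
python3 - <<'E'
from h import *
go([.31,-.19,.27])
d=dict(np.load('pics/scene0.npz'));s=dict(np.load('pics/side0.npz'))
for nm,D in (('scene',d),('side',s)):
    hsv=cv2.cvtColor(D['frame'],cv2.COLOR_RGB2HSV)
    m=((hsv[...,2]>150)&(hsv[...,1]<60)).astype(np.uint8)
    n,l,st,c=cv2.connectedComponentsWithStats(m)
    for (u,v,z) in ((228,204,.014),(221,196,.014),(318,132,.01),(319,156,.01),(275,126,.016),(283,143,.016),(255,169,.008),(254,174,.008)):
        if l[v,u]==0: continue
        cn=max(cv2.findContours((l==l[v,u]).astype(np.uint8),0,cv2.CHAIN_APPROX_NONE)[0],key=len)[:,0]
        p=plane(D,cn[:,0],cn[:,1],z)[:,:2]
        print(nm,z,cv2.minAreaRect((p*1000).astype(np.float32)), cv2.fitEllipse((p*1000).astype(np.float32)))
E
```

```text
t 0.15 pos [ 0.2234 -0.583   0.2302] jaw -69.04 xax [-5.0e-04  1.9e-03 -1.0e+00] F [ 0.83 -0.22 -0.2 ] op 0.0851 q [-1.32  0.22  1.61 -0.    1.31 -0.11]
turn [-0.   -0.11 -0.01] shift cm [ -3.91  22.14 -33.61]
scene 0.014 ((449.78668212890625, 70.42594909667969), (83.67610168457031, 36.14242935180664), 0.5494298338890076) ((448.7735900878906, 71.29852294921875), (36.38172912597656, 100.7590103149414), 90.98863220214844)
scene 0.014 ((449.78668212890625, 70.42594909667969), (83.67610168457031, 36.14242935180664), 0.5494298338890076) ((448.7735900878906, 71.29852294921875), (36.38172912597656, 100.7590103149414), 90.98863220214844)
scene 0.01 ((565.5706176757812, 389.13079833984375), (60.90141296386719, 27.03980827331543), 15.795982360839844) ((565.3165893554688, 389.0391845703125), (26.725215911865234, 72.70796966552734), 104.5907974243164)
scene 0.016 ((452.3987731933594, 351.2240295410156), (57.0770378112793, 57.17732238769531), 78.34027862548828) ((451.60906982421875, 350.600341796875), (53.41499328613281, 59.74361801147461), 32.171207427978516)
scene 0.008 ((462.0089111328125, 204
[... 974 characters left out ...]
.607900619506836, 75.47518920898438), 103.63033294677734)
side 0.016 ((450.3778076171875, 354.0257568359375), (55.24764633178711, 56.22331237792969), 42.991127014160156) ((450.8089904785156, 353.86651611328125), (55.588600158691406, 58.64067077636719), 28.556398391723633)
side 0.008 ((460.28326416015625, 206.77117919921875), (129.76422119140625, 131.3445281982422), 81.80716705322266) ((460.4878234863281, 206.3030242919922), (129.1243438720703, 129.5657501220703), 69.96800231933594)
side 0.008 ((460.28326416015625, 206.77117919921875), (129.76422119140625, 131.3445281982422), 81.80716705322266) ((460.4878234863281, 206.3030242919922), (129.1243438720703, 129.5657501220703), 69.96800231933594)
```

Call:
step_arm:
  rows:
    - [[0,0,0,-1,7,-10,1],[0,0,0,-2,14,-20,1],[0,0,0,-3.9,22.1,-33.6,1],[0,0,0,-3.9,22.1,-33.6,1],[0,0,0,-3.9,22.1,-33.6,1],[0,0,0,-3.9,22.1,-33.6,1],[0,0,0,-3.9,22.1,-33.6,1],[0,0,0,-3.9,22.1,-33.6,1],[0,0,0,-3.9,22.1,-33.6,1],[0,0,0,-3.9,22.1,-33.6,1]]

```text
clock: 0.98
position: [0.3096, -0.1878, 0.2703]
eef_rot: [0.583, 0.401, 0.583, -0.4]
force: [0.5, -0.2, -1.1]
opening: 0.086
```

```bash
cat > look.py <<'E'
import sys
from h import *
st=monitor.state();d=eyes.snapshot('wrist');info(st)
n=sys.argv[1];save(n,d['frame']);np.savez('pics/'+n+'.npz',**d,position=st['position'],eef_rot=st['eef_rot'])
E
python3 look.py w1
```

```text
t 0.98 pos [ 0.3096 -0.1878  0.2703] jaw -69.00 xax [ 6.e-04  1.e-03 -1.e+00] F [ 0.54 -0.19 -1.1 ] op 0.0860 q [-0.74 -0.43  2.13  0.    1.44  0.46]
```

View pics/w1.png

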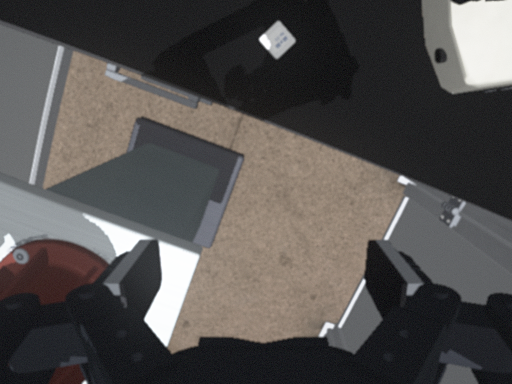

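```bash
cat >> h.py <<'E'
def blob(D,st,u,v,z,lo=150,smax=70,name=None):
    hsv=cv2.cvtColor(D['frame'],cv2.COLOR_RGB2HSV)
    m=((hsv[...,2]>lo)&(hsv[...,1]<smax)).astype(np.uint8)
    n,l,stt,c=cv2.connectedComponentsWithStats(m)
    L=l[v,u]
    if L==0: print('no blob');return
    cn=max(cv2.findContours((l==L).astype(np.uint8),0,cv2.CHAIN_APPROX_NONE)[0],key=len)[:,0]
    p=plane(D,cn[:,0],cn[:,1],z,st)[:,:2]
    print('area',stt[L],'rect',cv2.minAreaRect((p*1000).astype(np.float32)),'ell',cv2.fitEllipse((p*1000).astype(np.float32)))
    return p
E
python3 - <<'E'
from h import *
d=dict(np.load('pics/w1.npz'))
for lo in (150,190,220): blob(d,d,278,39,.016,lo)
C=cloud(d,d);print(C[39,278],C[60,300])
save('w1z',cv2.resize(d['frame'][0:100,220:350],None,fx=6,fy=6,interpolation=cv2.INTER_CUBIC))
go([.40,.075,.22],-89.4)
E
```

```text
area [259  22  36  36 719] rect ((429.9988708496094, -158.1604461669922), (28.507747650146484, 29.288288116455078), 64.6993637084961) ell ((429.9450378417969, -158.19253540039062), (31.43475914001465, 33.229942321777344), 23.953886032104492)
no blob
no blob
[ 0.43111731 -0.15934474  0.01541029] [ 0.42147015 -0.19087133 -0.00120413]
t 1.03 pos [ 0.3106 -0.1845  0.2707] jaw -68.80 xax [ 0.0023  0.0044 -1.    ] F [ 0.54  2.43 -0.66] op 0.0856 q [-0.74 -0.43  2.13  0.    1.44  0.46]
turn [20.6  -0.22 -0.18] shift cm [  5.2   17.7  -20.94]
```

View pics/w1z.png

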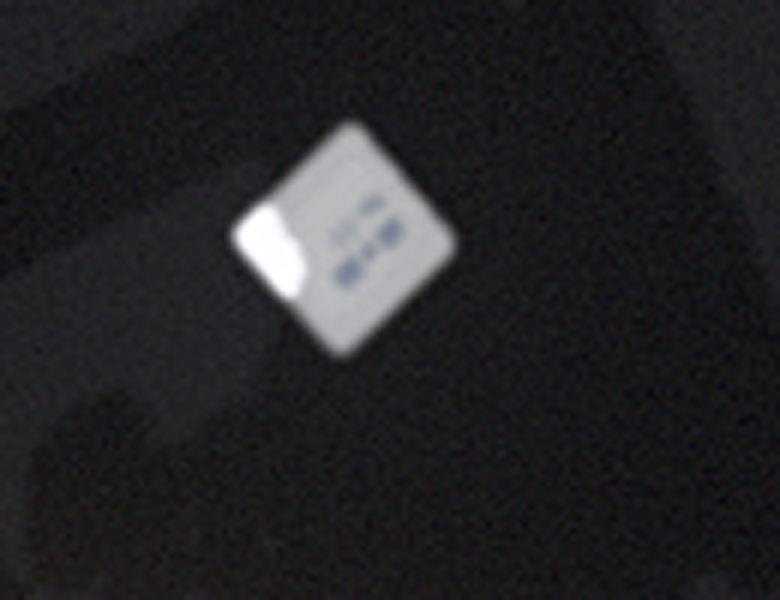

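Call:
step_arm:
  rows:
    - [[20.6,0,0,5.2,17.7,-20.9,1],[20.6,0,0,5.2,17.7,-20.9,1],[20.6,0,0,5.2,17.7,-20.9,1],[20.6,0,0,5.2,17.7,-20.9,1],[20.6,0,0,5.2,17.7,-20.9,1],[20.6,0,0,5.2,17.7,-20.9,1],[20.6,0,0,5.2,17.7,-20.9,1],[20.6,0,0,5.2,17.7,-20.9,1],[20.6,0,0,5.2,17.7,-20.9,1],[20.6,0,0,5.2,17.7,-20.9,1]]

```text
clock: 1.87
position: [0.3999, 0.068, 0.2177]
eef_rot: [0.502, 0.497, 0.502, -0.498]
force: [-0.3, -0.6, -0.2]
opening: 0.0857
```

```bash
python3 look.py w2
```

```text
t 1.87 pos [0.3999 0.068  0.2177] jaw -89.48 xax [-1.7e-03 -8.0e-04 -1.0e+00] F [-0.26 -0.58 -0.23] op 0.0857 q [-0.   -0.27  2.11 -0.    1.3   1.56]
```

View pics/w2.png

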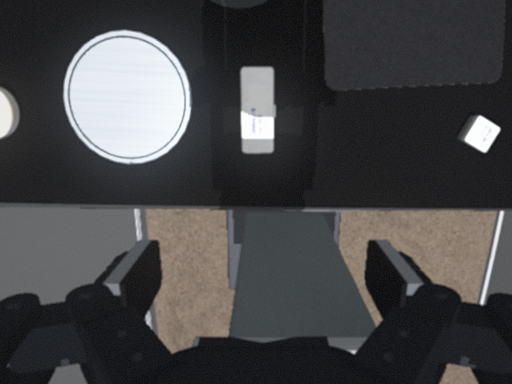

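```bash
python3 look.py w3
python3 - <<'E'
from h import *
d=dict(np.load('pics/w3.npz'))
blob(d,d,258,110,.014,120);blob(d,d,127,96,.008,120);blob(d,d,480,133,.016,130)
C=cloud(d,d);print(C[90,258],C[140,258],C[96,127])
info(monitor.state())
E
```

```text
t 1.92 pos [0.4    0.0672 0.218 ] jaw -89.59 xax [-1.e-03 -8.e-04 -1.e+00] F [-0.04  0.4  -0.52] op 0.0855 q [-0.01 -0.27  2.11 -0.    1.3   1.56]
area [ 239   67   36   87 2849] rect ((449.1056823730469, 72.72689819335938), (34.47441101074219, 83.41434478759766), 89.52437591552734) ell ((448.72760009765625, 72.94959259033203), (35.78968811035156, 100.6137466430664), 90.71739196777344)
area [   63    30   128   135 13475] rect ((459.994140625, 204.5587921142578), (131.41226196289062, 132.4660186767578), 83.18901062011719) ell ((459.9734802246094, 204.87680053710938), (131.45684814453125, 131.61448669433594), 6.351037979125977)
area [463 115  37  38 821] rect ((430.65081787109375, -157.71527099609375), (30.92548370361328, 30.479026794433594), 63.71215057373047) ell ((430.70086669921875, -157.72067260742188), (34.606258392333984, 34.743682861328125), 46.286766052246094)
[0.46914508 0.07138284 0.01333925] [0.42039949 0.07116267 0.01379498] [0.46354845 0.20315477 0.00716821]
t 1.97 pos [0.4002 0.0668 0.2183] jaw -89.68 xax [-2.e-04 -7.e-04 -1.e+00] F [ 0.65 -0.97  0.29] op 0.0854 q [-0.01 -0.27  2.11 -0.    1.3   1.56]
```

Run:
```python
from h import *
go([.449,.0725,.06],-90);go([.449,.0725,.000],-90)
```

```text
t 1.97 pos [0.4002 0.0668 0.2183] jaw -89.68 xax [-2.e-04 -7.e-04 -1.e+00] F [ 0.65 -0.97  0.29] op 0.0854 q [-0.01 -0.27  2.11 -0.    1.3   1.56]
turn [0.32 0.04 0.01] shift cm [15.83  4.89 -0.56]
t 1.97 pos [0.4002 0.0668 0.2183] jaw -89.68 xax [-2.e-04 -7.e-04 -1.e+00] F [ 0.65 -0.97  0.29] op 0.0854 q [-0.01 -0.27  2.11 -0.    1.3   1.56]
turn [0.32 0.04 0.01] shift cm [21.83  4.89 -0.56]
```

Call:
step_arm:
  rows:
    - [[0.3,0,0,4,4.9,-0.6,0.7],[0.3,0,0,8,4.9,-0.6,0.7],[0.3,0,0,12,4.9,-0.6,0.7],[0.3,0,0,15.8,4.9,-0.6,0.7],[0.3,0,0,16.8,4.9,-0.6,0.7],[0.3,0,0,16.8,4.9,-0.6,0.7],[0.3,0,0,16.8,4.9,-0.6,0.7],[0.3,0,0,16.8,4.9,-0.6,0.7],[0.3,0,0,16.8,4.9,-0.6,0.7],[0.3,0,0,16.8,4.9,-0.6,0.7]]

```text
clock: 2.8
position: [0.4516, 0.0737, 0.0528]
eef_rot: [0.501, 0.501, 0.499, -0.499]
force: [-0.1, -0.1, 0.9]
opening: 0.0596
```

```bash
python3 look.py w4;python3 - <<'E'
from h import *
go([.449,.0725,.000],-90)
E
```

```text
t 2.80 pos [0.4516 0.0737 0.0528] jaw -89.97 xax [ 0.0052  0.     -1.    ] F [-0.15 -0.09  0.87] op 0.0596 q [ 0.01  0.1   2.13 -0.    0.91  1.58]
t 2.85 pos [0.4512 0.0738 0.0525] jaw -89.95 xax [ 0.0045  0.     -1.    ] F [-0.81 -0.11 -0.19] op 0.0599 q [ 0.01  0.1   2.13 -0.    0.91  1.58]
turn [ 0.05 -0.   -0.26] shift cm [ 5.24 -0.24  0.13]
```

View pics/w4.png

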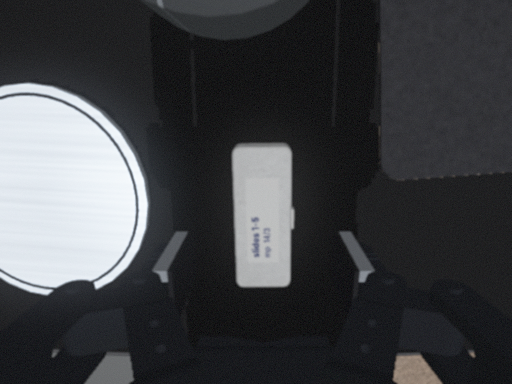

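Run:
```python
from h import *
d=dict(np.load('pics/w4.npz'))
for lo in(90,120): p=blob(d,d,250,170,.014,lo,90)
p=blob(d,d,50,190,.008,120)
```

```text
area [ 232  143   63  144 8282] rect ((450.5680236816406, 72.2615966796875), (84.84969329833984, 33.72162628173828), 0.6541686058044434) ell ((450.3963317871094, 72.96174621582031), (35.64924621582031, 103.27274322509766), 90.69169616699219)
area [ 232  144   62  143 8060] rect ((450.2486877441406, 72.4073257446289), (84.15550231933594, 33.031070709228516), 0.585669994354248) ell ((450.3227844238281, 72.96268463134766), (35.15447235107422, 102.13892364501953), 90.62522888183594)
area [    0    83   149   212 25224] rect ((456.42474365234375, 185.0147705078125), (91.64927673339844, 131.29371643066406), 78.31588745117188) ell ((458.10198974609375, 191.73680114746094), (100.20729064941406, 129.00027465820312), 81.19229888916016)
```

Call:
step_arm:
  rows:
    - [[-0.5,0,-0.2,3,-0.1,0.1,0.7],[-0.5,0,-0.2,5.2,-0.1,0.1,0.7],[-0.5,0,-0.2,5.2,-0.1,0.1,0.7],[-0.5,0,-0.2,5.2,-0.1,0.1,0.7],[-0.5,0,-0.2,5.2,-0.1,0.1,0.2],[-0.5,0,-0.2,5.2,-0.1,0.1,0.2],[-0.5,0,-0.2,5.2,-0.1,0.1,0.2],[-0.5,0,-0.2,5.2,-0.1,0.1,0.2],[-0.5,0,-0.2,5.2,-0.1,0.1,0.2],[-0.5,0,-0.2,5.2,-0.1,0.1,0.2]]
  squeeze: 30

```text
clock: 3.68
position: [0.4503, 0.073, 0.0002]
eef_rot: [0.503, 0.498, 0.502, -0.497]
force: [0.2, 0.3, 6.6]
opening: 0.031
```

```bash
python3 look.py w5;python3 - <<'E'
from h import *
go([.450,.0728,.08],-89.5)
E
```

```text
t 3.68 pos [4.503e-01 7.300e-02 2.000e-04] jaw -89.44 xax [ 3.e-04  1.e-04 -1.e+00] F [0.17 0.33 6.63] op 0.0310 q [0.01 0.21 2.13 0.   0.8  1.57]
t 3.73 pos [4.503e-01 7.310e-02 2.000e-04] jaw -89.44 xax [ 3.e-04  1.e-04 -1.e+00] F [-0.25 -0.66  6.71] op 0.0314 q [0.01 0.21 2.13 0.   0.8  1.57]
turn [ 0.06 -0.01 -0.02] shift cm [-7.98 -0.03  0.02]
```

View pics/w5.png

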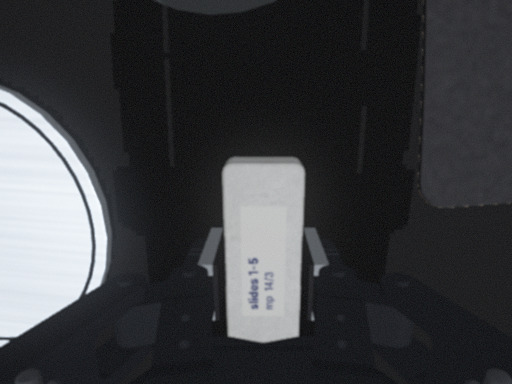

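Call:
step_arm:
  rows:
    - [[0,0,0,-2,0,0,0.2],[0,0,0,-5,0,0,0.2],[0,0,0,-6,0.3,-3,0.2],[0,0,0,-6,0.6,-7,0.2],[0,0,0,-6,0.9,-10,0.2],[0,0,0,-6,1,-13.2,0.2],[0,0,0,-5,1,-13.2,0.2],[0,0,0,-4,1,-13.2,0.2],[0,0,0,-4,1,-13.2,0.2],[0,0,0,-4,1,-13.2,0.2]]

```text
clock: 4.57
position: [0.4554, 0.2037, 0.0368]
eef_rot: [0.501, 0.496, 0.504, -0.5]
force: [0.0, 0.5, 0.5]
opening: 0.0313
```

```bash
python3 look.py w6;python3 - <<'E'
from h import *
go([.460,.2047,.009],-89.5)
E
```

```text
t 4.57 pos [0.4554 0.2037 0.0368] jaw -89.49 xax [-0.0072 -0.0014 -1.    ] F [0.03 0.52 0.48] op 0.0313 q [0.28 0.22 2.03 0.   0.9  1.84]
t 4.62 pos [0.4562 0.2037 0.0374] jaw -89.52 xax [-5.8e-03 -9.0e-04 -1.0e+00] F [ 0.47  0.63 -0.02] op 0.0313 q [0.28 0.22 2.03 0.   0.9  1.84]
turn [-0.02  0.05  0.33] shift cm [ 2.84  0.4  -0.1 ]
```

View pics/w6.png

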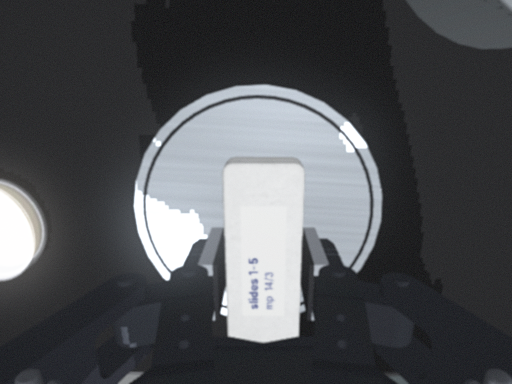

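Call:
step_arm:
  rows:
    - [[0,0,0,0,0,0,0.2],[0,0,0,0,0,0,0.2],[0,0,0,1,0,0,0.2],[0,0,0,2,0,0,0.2],[0,0,0,2.4,0,0,0.2],[0,0,0,2.7,0,0,0.2],[0,0,0,2.7,0,0,0.2],[0,0,0,2.7,0,0,0.2],[0,0,0,2.7,0,0,0.2],[0,0,0,2.7,0,0,0.2]]

```text
clock: 5.45
position: [0.4574, 0.2052, 0.0116]
eef_rot: [0.502, 0.497, 0.503, -0.498]
force: [-0.7, 0.7, 0.2]
opening: 0.031
```

Run:
```python
from h import *
go([.460,.2047,.009],-89.5)
for i in range(1):
    d=eyes.snapshot('side');go([.460,.2047,.009],-89.5)
```

```text
t 5.45 pos [0.4574 0.2052 0.0116] jaw -89.43 xax [-2.7e-03  2.0e-04 -1.0e+00] F [-0.72  0.66  0.16] op 0.0310 q [0.28 0.27 2.03 0.   0.85 1.84]
turn [ 0.07 -0.01  0.16] shift cm [0.26 0.26 0.06]
t 5.50 pos [0.4574 0.2052 0.0116] jaw -89.44 xax [-2.7e-03  2.0e-04 -1.0e+00] F [-0.08  1.01 -0.26] op 0.0310 q [0.28 0.27 2.03 0.   0.85 1.84]
turn [ 0.06 -0.02  0.15] shift cm [0.26 0.26 0.05]
```

Call:
step_arm:
  rows:
    - [[0,0,0.1,0.1,0.2,0,0.2],[0,0,0.1,0.2,0.25,0,0.2],[0,0,0.1,0.25,0.25,0,0.2],[0,0,0.1,0.27,0.25,0,0.2],[0,0,0.1,0.27,0.25,0,0.2],[0,0,0.1,0.27,0.25,0,0.2],[0,0,0.1,0.27,0.25,0,0.6],[0,0,0.1,0.27,0.25,0,0.6],[0,0,0.1,0.27,0.25,0,0.6],[0,0,0.1,0.27,0.25,0,0.6]]

```text
clock: 6.33
position: [0.4596, 0.2051, 0.0087]
eef_rot: [0.502, 0.497, 0.503, -0.498]
force: [-0.6, 0.9, 0.1]
opening: 0.0509
```

Call:
step_arm:
  rows:
    - [[0,0,0,-1,0,0,0.6],[0,0,0,-3,0,0,0.6],[0,0,0,-6,0,0,0.6],[0,0,0,-9,0,0,0.6],[0,0,0,-12,-1,0,0.8],[0,0,0,-15,-3,0,1],[0,0,0,-18,-5,-4,1],[0,0,0,-18,-5,-8,1],[0,0,0,-18,-5,-8,1],[0,0,0,-18,-5,-8,1]]

```text
clock: 7.17
position: [0.4093, 0.2869, 0.1908]
eef_rot: [0.503, 0.497, 0.504, -0.496]
force: [0.4, -0.1, -1.0]
opening: 0.0852
```

```bash
python3 look.py w7a;python3 look.py w7
```

```text
t 7.17 pos [0.4093 0.2869 0.1908] jaw -89.22 xax [ 0.0015  0.002  -1.    ] F [ 0.38 -0.11 -0.98] op 0.0852 q [ 0.47 -0.01  1.94  0.    1.21  2.03]
t 7.22 pos [0.4088 0.2852 0.1893] jaw -89.28 xax [-8.e-04 -3.e-04 -1.e+00] F [ 0.07 -1.21 -0.5 ] op 0.0854 q [ 0.47 -0.01  1.95  0.    1.21  2.03]
```

View pics/w7.png

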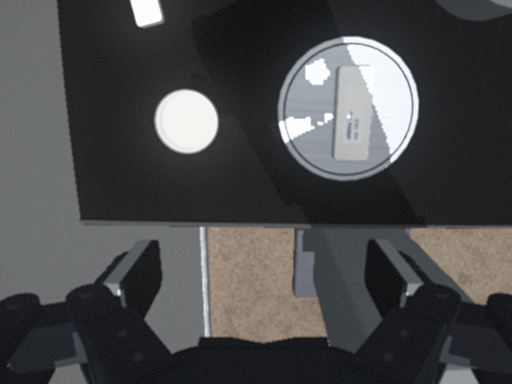

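```bash
cat >> h.py <<'E'
def hull(D,st,u,v,z,lo):
    g=cv2.cvtColor(D['frame'],cv2.COLOR_RGB2GRAY);m=(g>lo).astype(np.uint8)
    n,l,s,c=cv2.connectedComponentsWithStats(m);L=l[v,u]
    if L==0: print('no');return
    cn=max(cv2.findContours((l==L).astype(np.uint8),0,cv2.CHAIN_APPROX_NONE)[0],key=len)
    h=cv2.convexHull(cn)[:,0]
    p=plane(D,h[:,0],h[:,1],z,st)[:,:2]*1000
    print(s[L],'circ',[np.round(x,1) for x in cv2.minEnclosingCircle(p.astype(np.float32))],'ell',cv2.fitEllipse(p.astype(np.float32)),'rect',cv2.minAreaRect(p.astype(np.float32)))
E
python3 - <<'E'
from h import *
d=dict(np.load('pics/w7.npz'))
g=cv2.cvtColor(d['frame'],cv2.COLOR_RGB2GRAY)
print(g[100,270:430:4],g[60:170:5,350])
hull(d,d,187,120,.016,150);hull(d,d,300,100,.008,90)
save('w7z',cv2.resize(d['frame'][30:190,270:430],None,fx=3.7,fy=3.7,interpolation=cv2.INTER_CUBIC))
E
```

```text
[ 38  43  77 163 124 161 156 163 164 161 164 160 163 163 163 165 126 177
 190 193 195 195 194 195 195 192 250 249 249 249 248 247 248 247 247 242
 245 164  43  41] [167 169 195 193 195 197 197 200 195 196 185 199 177 145 149 159 192 184
 183 183 160 152]
[ 155   90   63   63 3130] circ [array([449.4, 354.3]), np.float64(28.7)] ell ((449.5049133300781, 354.3179626464844), (56.633811950683594, 57.33407211303711), 19.466951370239258) rect ((449.4033203125, 354.4416809082031), (55.736934661865234, 56.806884765625), 0.15409892797470093)
[  278    36   141   145 15906] circ [array([460.3, 205.8]), np.float64(66.6)] ell ((460.41412353515625, 205.5711669921875), (131.51593017578125, 132.5704803466797), 7.04220724105835) rect ((460.4517822265625, 205.27908325195312), (131.34991455078125, 131.55526733398438), 1.8210055828094482)
```

View pics/w7z.png

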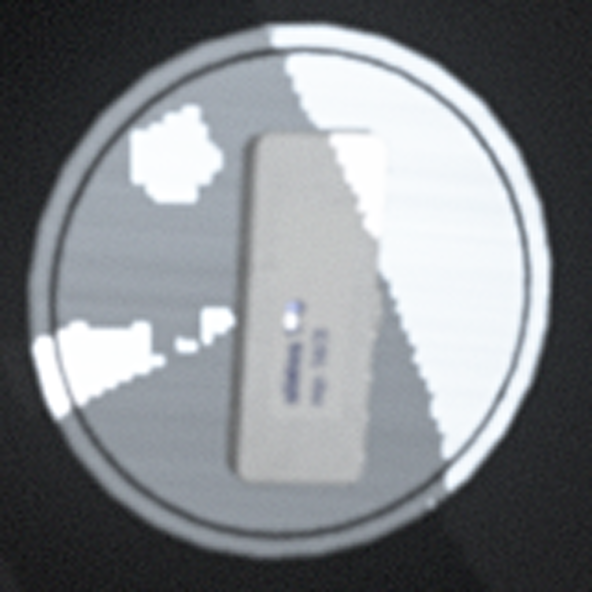

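Run:
```python
from h import *
d=dict(np.load('pics/w7.npz'))
c=np.array([(258,132),(387,130),(364,482),(238,480)])/3.7+[270,30]
p=plane(d,c[:,0],c[:,1],.022,d);print(p.round(4),p.mean(0))
go([.449,.354,.06],-89.5)
```

```text
[[0.4994 0.2194 0.022 ]
 [0.5007 0.1891 0.022 ]
 [0.4172 0.1876 0.022 ]
 [0.4172 0.2191 0.022 ]] [0.45862613 0.20381257 0.022     ]
t 7.27 pos [0.4086 0.2841 0.1884] jaw -89.37 xax [-0.0025 -0.0014 -1.    ] F [-0.12 -0.06 -0.01] op 0.0853 q [ 0.47 -0.01  1.95 -0.    1.21  2.03]
turn [0.13 0.08 0.14] shift cm [12.82  4.15 -6.96]
```

Call:
step_arm:
  rows:
    - [[0,0,0,3,4.2,-7,1],[0,0,0,6,4.2,-7,1],[0,0,0,9,4.2,-7,1],[0,0,0,12,4.2,-7,1],[0,0,0,13.5,4.2,-7,1],[0,0,0,13.5,4.2,-7,1],[0,0,0,13.5,4.2,-7,1],[0,0,0,13.5,4.2,-7,1],[0,0,0,13.5,4.2,-7,1],[0,0,0,13.5,4.2,-7,1]]

```text
clock: 8.1
position: [0.4519, 0.3555, 0.0559]
eef_rot: [0.502, 0.499, 0.502, -0.497]
force: [-0.0, -0.3, -1.0]
opening: 0.0855
```

```bash
python3 look.py w8a;python3 look.py w8;python3 - <<'E'
from h import *
d=dict(np.load('pics/w8.npz'))
hull(d,d,255,220,.016,130)
go([.4495,.3543,.003],-89.5)
E
```

```text
t 8.10 pos [0.4519 0.3555 0.0559] jaw -89.47 xax [ 0.0019  0.0022 -1.    ] F [-0.02 -0.31 -0.98] op 0.0855 q [0.54 0.32 1.85 0.   0.97 2.11]
t 8.15 pos [0.4516 0.3555 0.0557] jaw -89.46 xax [ 0.0015  0.0019 -1.    ] F [0.2  0.5  0.76] op 0.0855 q [0.54 0.32 1.85 0.   0.97 2.11]
[ 212  168  102   98 7740] circ [array([450.3, 354.9]), np.float64(28.9)] ell ((450.18145751953125, 354.91485595703125), (56.69809341430664, 57.694786071777344), 88.84587097167969) rect ((449.9471435546875, 354.8912658691406), (56.82344436645508, 56.91269302368164), 45.471412658691406)
t 8.20 pos [0.4513 0.3555 0.0554] jaw -89.45 xax [ 0.001   0.0016 -1.    ] F [ 0.44 -0.21  0.03] op 0.0853 q [0.54 0.32 1.85 0.   0.97 2.11]
turn [ 0.05 -0.09 -0.06] shift cm [ 5.24 -0.18  0.13]
```

View pics/w8.png

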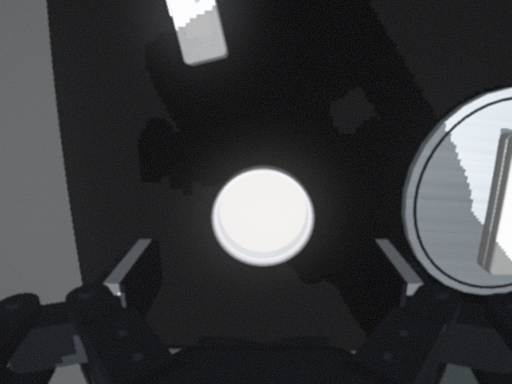

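Call:
step_arm:
  rows:
    - [[0,-0.1,0,3,-0.1,0.05,1],[0,-0.1,0,5.2,-0.1,0.05,1],[0,-0.1,0,5.2,-0.1,0.05,1],[0,-0.1,0,5.2,-0.1,0.05,1],[0,-0.1,0,5.2,-0.1,0.05,0.5],[0,-0.1,0,5.2,-0.1,0.05,0.5],[0,-0.1,0,5.2,-0.1,0.05,0.5],[0,-0.1,0,5.2,-0.1,0.05,0.5],[0,-0.1,0,5.2,-0.1,0.05,0.5],[0,-0.1,0,5.2,-0.1,0.05,0.5]]
  squeeze: 25

```text
clock: 9.03
position: [0.4507, 0.3555, 0.0038]
eef_rot: [0.503, 0.498, 0.502, -0.497]
force: [-0.6, -1.0, 5.9]
opening: 0.0568
```

```bash
python3 look.py w9
python3 - <<'E'
from h import *
go([.4590,.2042,.05],-89.5)
E
```

```text
t 9.03 pos [0.4507 0.3555 0.0038] jaw -89.44 xax [ 1.5e-03  3.0e-04 -1.0e+00] F [-0.57 -1.02  5.91] op 0.0568 q [ 0.55  0.41  1.86 -0.    0.88  2.11]
t 9.08 pos [0.4507 0.3555 0.0038] jaw -89.44 xax [ 1.5e-03  3.0e-04 -1.0e+00] F [-1.43 -0.88  6.63] op 0.0564 q [ 0.55  0.41  1.86 -0.    0.88  2.11]
turn [ 0.06 -0.02 -0.08] shift cm [-4.62  0.69 15.14]
```

View pics/w9.png

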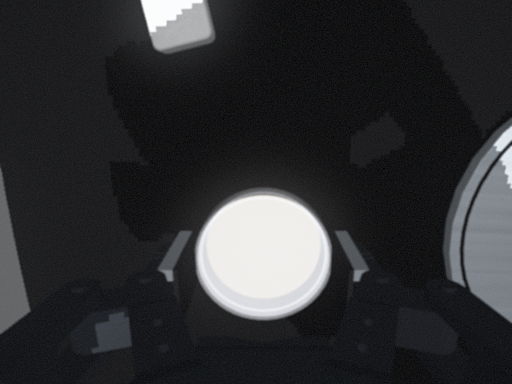

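Call:
step_arm:
  rows:
    - [[0,0,0,-1,0,0,0.5],[0,0,0,-3,0,0,0.5],[0,0,0,-5,0,0,0.5],[0,0,0,-5.3,0.2,2.5,0.5],[0,0,0,-5.3,0.4,5.5,0.5],[0,0,0,-5.3,0.6,8.5,0.5],[0,0,0,-5.3,0.8,11.5,0.5],[0,0,0,-5.3,0.9,14,0.5],[0,0,0,-5.3,0.9,15.1,0.5],[0,0,0,-5.3,0.9,15.1,0.5]]

```text
clock: 9.92
position: [0.4595, 0.2018, 0.0552]
eef_rot: [0.502, 0.497, 0.502, -0.499]
force: [-0.1, 0.8, -0.4]
opening: 0.0566
```

Call:
step_arm:
  rows:
    - [[0,0,0,0,0,0,0.5],[0,0,0,0,0,0,0.5],[0,0,0,0.5,0,0,0.5],[0,0,0,1,0,0,0.5],[0,0,0,1.5,0,0,0.5],[0,0,0,2,0,0,0.5],[0,0,0,2,0,0,0.5],[0,0,0,2,0,0,0.5],[0,0,0,2,0,0,0.5],[0,0,0,2,0,0,0.5]]

```text
clock: 10.75
position: [0.4598, 0.2037, 0.035]
eef_rot: [0.503, 0.497, 0.502, -0.498]
force: [0.9, -0.3, -0.0]
opening: 0.0566
```

```bash
python3 look.py w10
python3 - <<'E'
from h import *
d=dict(np.load('pics/w10.npz'))
go([.4595,.2045,.0265],-89.5)
E
```

```text
t 10.75 pos [0.4598 0.2037 0.035 ] jaw -89.44 xax [-0.0013 -0.0016 -1.    ] F [ 0.86 -0.28 -0.  ] op 0.0566 q [ 0.28  0.23  2.02 -0.    0.89  1.84]
t 10.80 pos [0.4599 0.2037 0.0351] jaw -89.44 xax [-0.0011 -0.0016 -1.    ] F [-0.6  -0.51 -0.25] op 0.0564 q [ 0.28  0.23  2.02 -0.    0.89  1.84]
turn [0.06 0.09 0.06] shift cm [ 0.86 -0.04 -0.08]
```

View pics/w10.png

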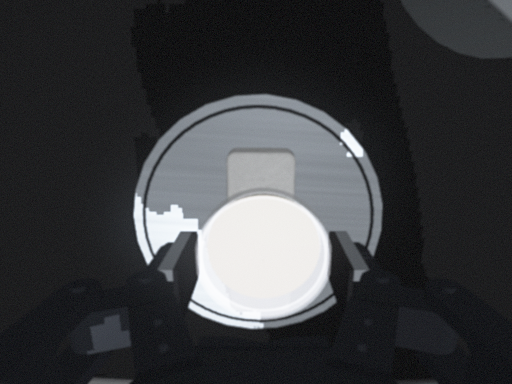

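Call:
step_arm:
  rows:
    - [[0,0,0,0.3,0,-0.05,0.5],[0,0,0,0.6,0,-0.05,0.5],[0,0,0,0.8,0,-0.05,0.5],[0,0,0,0.9,0,-0.05,0.5],[0,0,0,0.92,0,-0.05,0.5],[0,0,0,0.92,0,-0.05,0.5],[0,0,0,0.92,0,-0.05,0.9],[0,0,0,0.92,0,-0.05,0.9],[0,0,0,0.92,0,-0.05,0.9],[0,0,0,0.92,0,-0.05,0.9]]

```text
clock: 11.63
position: [0.4595, 0.2041, 0.0255]
eef_rot: [0.502, 0.497, 0.502, -0.498]
force: [0.1, -1.1, -0.8]
opening: 0.0768
```

Call:
step_arm:
  rows:
    - [[0,0,0,-1,0,0,0.9],[0,0,0,-3,0,0,0.9],[0,0,0,-6,0,0,0.9],[0,0,0,-9,0,0,0.9],[0,0,0,-12,-2,0,0.9],[0,0,0,-15,-4,0,1],[0,0,0,-18,-6,4,1],[0,0,0,-18,-6,8,1],[0,0,0,-18,-6,8,1],[0,0,0,-18,-6,8,1]]

```text
clock: 12.47
position: [0.4011, 0.1223, 0.2074]
eef_rot: [0.502, 0.498, 0.501, -0.499]
force: [0.8, 0.0, 0.0]
opening: 0.0852
```

```bash
python3 look.py w11a;python3 look.py w11
python3 - <<'E'
from h import *
d=dict(np.load('pics/w11.npz'))
save('w11z',cv2.resize(d['frame'][0:200,0:300],None,fx=2.6,fy=2.6,interpolation=cv2.INTER_CUBIC))
E
```

```text
t 12.47 pos [0.4011 0.1223 0.2074] jaw -89.65 xax [ 0.0015 -0.0017 -1.    ] F [0.83 0.03 0.03] op 0.0852 q [ 0.13 -0.22  2.1  -0.    1.27  1.69]
t 12.52 pos [0.4008 0.1234 0.2066] jaw -89.60 xax [-0.e+00 -8.e-04 -1.e+00] F [-0.23  0.38 -1.  ] op 0.0856 q [ 0.13 -0.22  2.1  -0.    1.26  1.7 ]
```

View pics/w11.png

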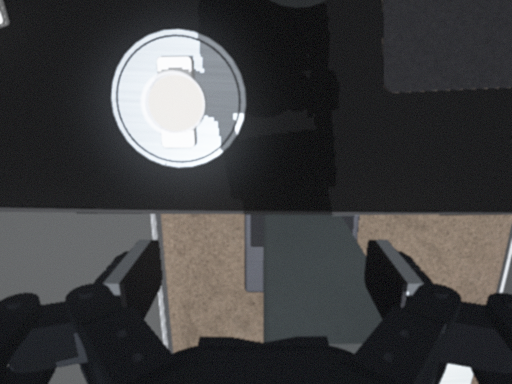

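View pics/w11z.png

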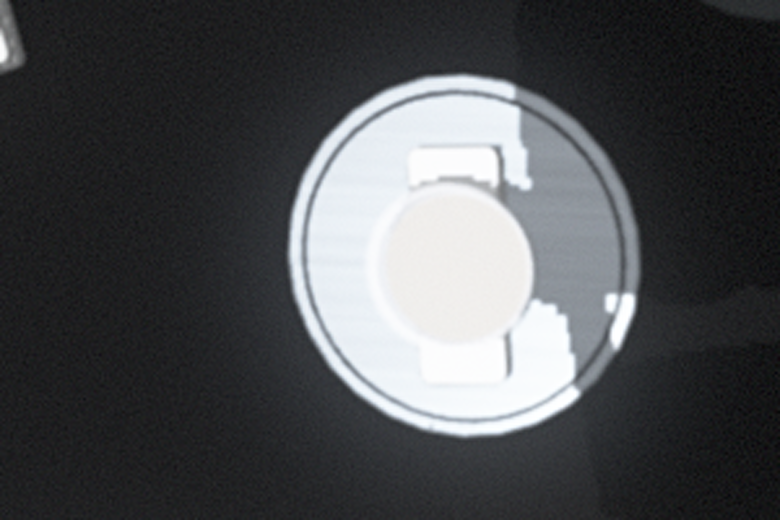

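Run:
```python
from h import *
d=dict(np.load('pics/w11.npz'))
print(plane(d,[453/2.6],[265/2.6],.038,d))
C=cloud(d,d)[20:180,90:260].reshape(-1,3)
for a,b in((.032,.045),(.018,.028)):
    m=(C[:,2]>a)&(C[:,2]<b);Q=C[m].astype(np.float32);print(m.sum(),cv2.minEnclosingCircle(Q[:,:2].copy()),np.median(Q,0),cv2.minAreaRect(Q[:,:2].copy()))
hull(d,d,140,90,.008,110)
go([.385,-.16,.22],-115.0)
```

```text
[[0.45957669 0.20092048 0.038     ]]
3459 ((0.4583081603050232, 0.20313890278339386), 0.029556145891547203) [0.45864666 0.20262286 0.03730477] ((0.4583219289779663, 0.20292261242866516), (0.05852198600769043, 0.05759477987885475), 21.80712127685547)
937 ((0.45838356018066406, 0.2037646770477295), 0.043960198760032654) [0.48771253 0.2022313  0.0213473 ] ((0.45843786001205444, 0.1973867267370224), (0.08337979763746262, 0.046057332307100296), 0.03629506379365921)
[  111    29   135   139 14528] circ [array([460. , 205.3]), np.float64(66.4)] ell ((459.912353515625, 205.50502014160156), (131.55545043945312, 132.4302978515625), 116.30280303955078) rect ((459.91680908203125, 205.59054565429688), (131.3684539794922, 131.13031005859375), 89.30677032470703)
t 12.57 pos [0.4006 0.124  0.2059] jaw -89.53 xax [-1.5e-03 -8.0e-04 -1.0e+00] F [-0.54 -0.06  0.69] op 0.0853 q [ 0.13 -0.22  2.1  -0.    1.26  1.7 ]
turn [25.47  0.06  0.07] shift cm [-1.38 -1.8  28.39]
```

Call:
step_arm:
  rows:
    - [[26,0,0,-0.5,-0.5,4,0.7],[26,0,0,-1,-1,8,0.7],[26,0,0,-1.4,-1.8,12,0.7],[26,0,0,-1.4,-1.8,16,0.7],[26,0,0,-1.4,-1.8,20,0.7],[26,0,0,-1.4,-1.8,24,0.7],[26,0,0,-1.4,-1.8,28.4,0.7],[26,0,0,-1.4,-1.8,28.4,0.7],[26,0,0,-1.4,-1.8,28.4,0.7],[26,0,0,-1.4,-1.8,28.4,0.7]]

```text
clock: 13.4
position: [0.3855, -0.1592, 0.2194]
eef_rot: [-0.377, -0.597, -0.379, 0.599]
force: [-0.4, -0.1, 0.2]
opening: 0.0601
```

```bash
python3 look.py w12a;python3 look.py w12
```

```text
t 13.40 pos [ 0.3855 -0.1592  0.2194] jaw -115.44 xax [-3.6e-03  7.0e-04 -1.0e+00] F [-0.4  -0.14  0.19] op 0.0601 q [-0.56 -0.24  2.09 -0.    1.3   1.46]
t 13.45 pos [ 0.3855 -0.1587  0.2194] jaw -115.36 xax [-3.4e-03  4.0e-04 -1.0e+00] F [-0.74  0.14 -0.32] op 0.0599 q [-0.56 -0.24  2.09 -0.    1.3   1.46]
```

View pics/w12.png

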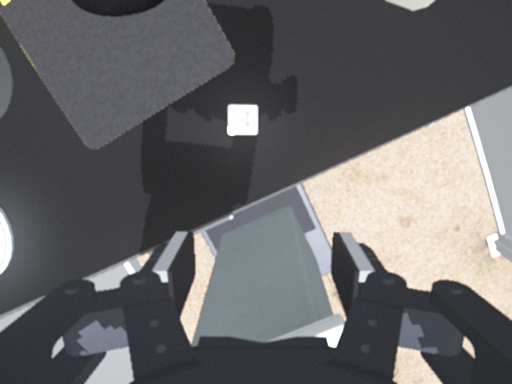

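Run:
```python
from h import *
d=dict(np.load('pics/w12.npz'))
for lo in (130,170): blob(d,d,242,115,.016,lo,90)
go([.4305,-.158,.05],-115.5)
```

```text
area [ 227  104   32   32 1006] rect ((430.42578125, -158.722900390625), (30.91547203063965, 30.325551986694336), 64.537109375) ell ((430.4005126953125, -158.7366180419922), (34.727596282958984, 35.3856315612793), 5.33089017868042)
area [227 104  31  32 930] rect ((430.62646484375, -158.27793884277344), (29.899511337280273, 30.34470558166504), 64.45027160644531) ell ((430.5310363769531, -158.51123046875), (33.581966400146484, 34.497432708740234), 30.944580078125)
t 13.50 pos [ 0.3855 -0.1584  0.2196] jaw -115.30 xax [-3.1e-03 -1.0e-04 -1.0e+00] F [ 0.41 -0.64  0.35] op 0.0599 q [-0.56 -0.24  2.09 -0.    1.3   1.46]
turn [0.2  0.08 0.16] shift cm [16.95  4.09 -1.98]
```

Call:
step_arm:
  rows:
    - [[0.2,0,0.1,4,4.1,-2,0.7],[0.2,0,0.1,8,4.1,-2,0.7],[0.2,0,0.1,12,4.1,-2,0.7],[0.2,0,0.1,15,4.1,-2,0.7],[0.2,0,0.1,17,4.1,-2,0.7],[0.2,0,0.1,17,4.1,-2,0.7],[0.2,0,0.1,17,4.1,-2,0.7],[0.2,0,0.1,17,4.1,-2,0.7],[0.2,0,0.1,17,4.1,-2,0.7],[0.2,0,0.1,17,4.1,-2,0.7]]

```text
clock: 14.33
position: [0.4329, -0.161, 0.0527]
eef_rot: [0.379, 0.599, 0.374, -0.598]
force: [0.0, -0.1, 0.6]
opening: 0.0595
```

```bash
python3 look.py w13a;python3 look.py w13
python3 - <<'E'
from h import *
d=dict(np.load('pics/w13.npz'))
C=cloud(d,d)
hsv=cv2.cvtColor(d['frame'],cv2.COLOR_RGB2HSV);m=((hsv[...,2]>120)&(hsv[...,1]<70)).astype(np.uint8)
n,l,s,c=cv2.connectedComponentsWithStats(m)
for i in range(1,n):
    if 500<s[i,4]<20000: 
        print(c[i],s[i]); blob(d,d,int(c[i][0])-8,int(c[i][1])-8,.016,120,70)
go([.4305,-.1582,.002],-115.5)
E
```

```text
t 14.33 pos [ 0.4329 -0.161   0.0527] jaw -115.61 xax [ 0.0044 -0.005  -1.    ] F [ 0.03 -0.07  0.63] op 0.0595 q [-0.51  0.11  2.12 -0.    0.91  1.51]
t 14.38 pos [ 0.4325 -0.1609  0.0524] jaw -115.63 xax [ 0.0038 -0.0047 -1.    ] F [-0.5  -0.12 -0.1 ] op 0.0599 q [-0.51  0.11  2.12 -0.    0.91  1.51]
[262.19210829 219.64544931] [ 232  191   68   59 3472]
area [ 232  191   68   59 3472] rect ((430.93402099609375, -162.78062438964844), (36.803794860839844, 33.99201202392578), 62.99828338623047) ell ((431.6080017089844, -161.22161865234375), (36.97550964355469, 39.20942306518555), 168.11082458496094)
[168.53735256 255.64089122] [151 231  37  52 763]
no blob
[357.20936281 255.51755527] [339 231  37  52 769]
area [339 231  37  52 769] rect ((388.8763427734375, -201.55247497558594), (11.990030288696289, 36.635169982910156), 87.273193359375) ell ((386.60723876953125, -200.75936889648438), (10.325870513916016, 41.57634735107422), 91.9951400756836)
[480.2853688  276.76027811] [ 407  239  105   82 3308]
area [ 407  239  105   82 3308] rect ((335.4810791015625, -249.53248596191406), (65.56112
[... 320 characters left out ...]
6582031, -205.44053649902344), (30.424484252929688, 65.44766235351562), 88.56664276123047) ell ((301.4349365234375, -207.31748962402344), (27.487707138061523, 64.44316101074219), 86.63614654541016)
[100.69729207 336.54061896] [  75  318   53   35 1034]
area [  75  318   53   35 1034] rect ((406.9486083984375, -35.6762580871582), (35.78354263305664, 24.1229190826416), 77.05825805664062) ell ((405.185302734375, -35.08211898803711), (22.022441864013672, 33.73676681518555), 165.66561889648438)
t 14.43 pos [ 0.4321 -0.1608  0.0521] jaw -115.64 xax [ 0.0031 -0.0043 -1.    ] F [ 0.31 -0.25 -0.79] op 0.0600 q [-0.51  0.11  2.12 -0.    0.91  1.51]
turn [-0.14  0.14 -0.27] shift cm [ 5.01 -0.28 -0.18]
```

View pics/w13.png

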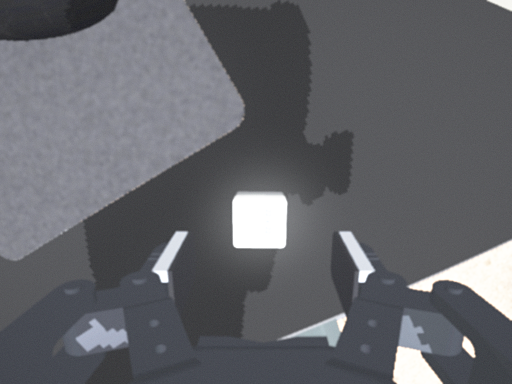

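Run:
```python
from h import *
d=dict(np.load('pics/w13.npz'))
for lo in (170,210,240): blob(d,d,260,215,.016,lo,90)
```

```text
area [ 232  192   56   57 3026] rect ((432.2709655761719, -159.65377807617188), (30.159372329711914, 32.82612991333008), 64.31596374511719) ell ((432.0377502441406, -159.56019592285156), (33.73019027709961, 37.40565490722656), 66.23072052001953)
area [ 232  194   55   55 2864] rect ((431.9939270019531, -159.36732482910156), (29.747753143310547, 31.6093807220459), 63.14808654785156) ell ((431.8460998535156, -159.33175659179688), (33.72563552856445, 35.78361129760742), 63.56355667114258)
area [ 233  195   54   53 2765] rect ((431.7401428222656, -159.36903381347656), (29.19988441467285, 30.69687843322754), 63.72868347167969) ell ((431.52996826171875, -159.26693725585938), (33.397151947021484, 35.0021858215332), 61.58968734741211)
```

Call:
step_arm:
  rows:
    - [[0,0.1,-0.1,2.5,-0.2,-0.1,0.7],[0,0.1,-0.1,5,-0.2,-0.1,0.7],[0,0.1,-0.1,5,-0.2,-0.1,0.7],[0,0.1,-0.1,5,-0.2,-0.1,0.7],[0,0.1,-0.1,5,-0.2,-0.1,0.1],[0,0.1,-0.1,5,-0.2,-0.1,0.1],[0,0.1,-0.1,5,-0.2,-0.1,0.1],[0,0.1,-0.1,5,-0.2,-0.1,0.1],[0,0.1,-0.1,5,-0.2,-0.1,0.1],[0,0.1,-0.1,5,-0.2,-0.1,0.1]]
  squeeze: 30

```text
clock: 15.27
position: [0.4311, -0.1595, 0.0021]
eef_rot: [0.378, 0.599, 0.376, -0.598]
force: [0.8, 0.1, 7.5]
opening: 0.0282
```

```bash
python3 look.py w14
python3 - <<'E'
from h import *
go([.445,-.04,.10],-100)
E
```

```text
t 15.27 pos [ 0.4311 -0.1595  0.0021] jaw -115.64 xax [ 0.0021 -0.002  -1.    ] F [0.79 0.05 7.51] op 0.0282 q [-0.51  0.21  2.13 -0.    0.8   1.51]
t 15.32 pos [ 0.4311 -0.1595  0.0021] jaw -115.64 xax [ 0.0022 -0.002  -1.    ] F [-1.13 -0.11  6.88] op 0.0284 q [-0.51  0.21  2.13 -0.    0.8   1.51]
turn [-15.64   0.07  -0.15] shift cm [ -9.81  -3.89 -11.36]
```

View pics/w14.png

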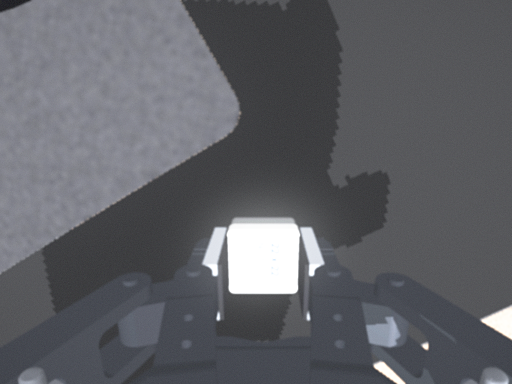

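Call:
step_arm:
  rows:
    - [[0,0,0,-3,0,0,0.1],[0,0,0,-6,0,0,0.1],[-3,0,0,-9,-1.2,-3,0.1],[-6,0,0,-9,-2.4,-6,0.1],[-9,0,0,-9,-3.5,-9,0.1],[-12,0,0,-9,-4.7,-12,0.1],[-16,0,0,-9,-6,-15.5,0.1],[-20,0,0,-9,-7.4,-19,0.1],[-23,0,0,-9,-8.7,-22.5,0.1],[-25.6,0,0,-9,-10.1,-26,0.1]]

```text
clock: 16.15
position: [0.4509, 0.1214, 0.0907]
eef_rot: [0.5, 0.5, 0.5, -0.5]
force: [0.9, -1.1, -0.3]
opening: 0.0285
```

Run:
```python
from h import *
eyes.snapshot('wrist');go([.459,.2035,.08],-90)
```

```text
t 16.20 pos [0.4513 0.1274 0.0912] jaw -89.66 xax [ 0.0015  0.0055 -1.    ] F [-1.04  3.4   0.44] op 0.0283 q [0.12 0.06 2.08 0.01 1.   1.68]
turn [ 0.34 -0.32 -0.09] shift cm [ 1.16  0.82 -7.6 ]
```

Call:
step_arm:
  rows:
    - [[0,0,0,0.4,0.3,-3,0.1],[0,0,0,0.8,0.6,-6,0.1],[0,0,0,1.1,0.7,-8.4,0.1],[0,0,0,1.1,0.7,-8.4,0.1],[0,0,0,1.6,0.7,-8.4,0.1],[0,0,0,2.1,0.7,-8.4,0.1],[0,0,0,2.6,0.7,-8.4,0.1],[0,0,0,2.6,0.7,-8.4,0.1],[0,0,0,2.6,0.7,-8.4,0.1],[0,0,0,2.6,0.7,-8.4,0.1]]

```text
clock: 17.03
position: [0.458, 0.2029, 0.0641]
eef_rot: [-0.499, -0.5, -0.5, 0.501]
force: [0.5, -0.4, -0.3]
opening: 0.0281
```

```bash
python3 look.py w15;python3 - <<'E'
from h import *
go([.4587,.2035,.041],-90)
E
```

```text
t 17.03 pos [0.458  0.2029 0.0641] jaw -90.12 xax [-1.2e-03 -2.0e-04 -1.0e+00] F [ 0.52 -0.36 -0.32] op 0.0281 q [0.28 0.17 2.02 0.   0.95 1.85]
t 17.08 pos [0.4582 0.2031 0.0643] jaw -90.10 xax [-7.e-04 -1.e-04 -1.e+00] F [ 1.15 -0.27 -0.76] op 0.0280 q [0.28 0.17 2.02 0.   0.95 1.85]
turn [-0.1   0.01  0.04] shift cm [ 2.33  0.05 -0.04]
```

View pics/w15.png

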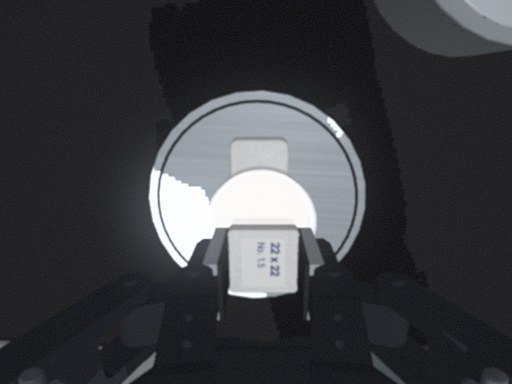

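Call:
step_arm:
  rows:
    - [[0,0,0,0.8,0,0,0.1],[0,0,0,1.5,0,0,0.1],[0,0,0,2,0,0,0.1],[0,0,0,2.3,0,0,0.1],[0,0,0,2.4,0,0,0.1],[0,0,0,2.4,0,0,0.1],[0,0,0,2.4,0,0,0.1],[0,0,0,2.4,0,0,0.5],[0,0,0,2.4,0,0,0.5],[0,0,0,2.4,0,0,0.5]]

```text
clock: 17.92
position: [0.458, 0.2037, 0.04]
eef_rot: [-0.5, -0.5, -0.5, 0.5]
force: [0.4, -0.3, 0.1]
opening: 0.0425
```

Call:
step_arm:
  rows:
    - [[0,0,0,-1,0,0,0.5],[0,0,0,-3,0,0,0.5],[0,0,0,-6,0,0,0.5],[0,0,0,-9,0,0,0.5],[0,0,0,-12,-1,0,0.7],[0,0,0,-15,-2,0,0.7],[0,0,0,-18,-3,3,0.7],[0,0,0,-20,-3,6,0.7],[0,0,0,-20,-3,8,0.7],[0,0,0,-20,-3,8,0.7]]

```text
clock: 18.75
position: [0.4294, 0.1213, 0.2433]
eef_rot: [0.501, 0.502, 0.498, -0.5]
force: [0.5, 0.5, -1.1]
opening: 0.0594
```

```bash
python3 look.py w16a;python3 look.py w16;python3 look.py w16
python3 - <<'E'
from h import *
d=dict(np.load('pics/w16.npz'))
C=cloud(d,d);Q=C[0:260].reshape(-1,3)
def z(a,b,x0,x1,y0,y1):
    m=(Q[:,2]>a)&(Q[:,2]<b)&(Q[:,0]>x0)&(Q[:,0]<x1)&(Q[:,1]>y0)&(Q[:,1]<y1);q=Q[m].astype(np.float32)[:,:2].copy()
    print(a,m.sum(),cv2.minAreaRect(q),cv2.minEnclosingCircle(q),np.median(Q[m][:,2]))
z(.046,.062,.4,.52,.14,.27);z(.030,.044,.4,.52,.14,.27);z(.084,.11,.52,.72,0,.18);z(.052,.068,.5,.72,0,.18)
print(proj(d,[.609,.082,.094],d))
E
```

```text
t 18.75 pos [0.4294 0.1213 0.2433] jaw -90.21 xax [ 0.005  -0.0012 -1.    ] F [ 0.51  0.49 -1.1 ] op 0.0594 q [ 0.12 -0.19  2.01 -0.    1.33  1.69]
t 18.80 pos [0.4286 0.1227 0.2419] jaw -90.21 xax [ 2.2e-03  4.0e-04 -1.0e+00] F [-0.58  0.1  -1.36] op 0.0596 q [ 0.12 -0.19  2.01  0.    1.32  1.7 ]
t 18.85 pos [0.4281 0.1235 0.2408] jaw -90.15 xax [ 0.e+00  6.e-04 -1.e+00] F [-0.46  0.35  0.16] op 0.0598 q [ 0.12 -0.19  2.01  0.    1.32  1.7 ]
0.046 949 ((0.4570007622241974, 0.20242805778980255), (0.028550783172249794, 0.029710903763771057), 1.0035732984542847) ((0.4563444256782532, 0.202549546957016), 0.0198915284126997) 0.053640884556852675
0.03 1710 ((0.4583118259906769, 0.20261543989181519), (0.05778225138783455, 0.05734189599752426), 83.1312026977539) ((0.4579608738422394, 0.20311863720417023), 0.029590226709842682) 0.037257954195210635
0.084 0 ((0.0, 0.0), (0.0, 0.0), 0.0) ((0.0, 0.0), 0.0) nan
0.052 2706 ((0.5607793927192688, 0.09168970584869385), (0.028789736330509186, 0.09616278111934662), 0.167160764336586) ((0.5744906067848206, 0.09172970801591873), 0.048186250030994415) 0.060512576271499474
[316.20035179 -60.18061292]
  return _methods._mean(a, axis=axis, dtype=dtype,
  ret = ret.dtype.type(ret / rcount)
```

View pics/w16.png

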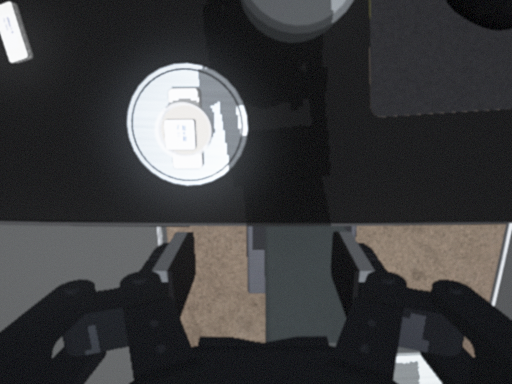

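Call:
step_arm:
  rows:
    - [[0,0,0,0,4,1.3,0.7],[0,0,0,0,8,2.6,0.7],[0,0,0,0,12.2,4,0.7],[0,0,0,0,12.2,4,0.7],[0,0,0,0,12.2,4,0.7],[0,0,0,0,12.2,4,0.7],[0,0,0,0,12.2,4,0.7],[0,0,0,0,12.2,4,0.7],[0,0,0,0,12.2,4,0.7],[0,0,0,0,12.2,4,0.7]]

```text
clock: 19.73
position: [0.5494, 0.0841, 0.2407]
eef_rot: [0.5, 0.5, 0.5, -0.5]
force: [0.3, -0.9, 0.3]
opening: 0.06
```

```bash
python3 look.py w17
python3 - <<'E'
from h import *
d=dict(np.load('pics/w17.npz'))
C=cloud(d,d);Q=C[0:260].reshape(-1,3)
def z(a,b,x0,x1,y0,y1):
    m=(Q[:,2]>a)&(Q[:,2]<b)&(Q[:,0]>x0)&(Q[:,0]<x1)&(Q[:,1]>y0)&(Q[:,1]<y1);q=Q[m].astype(np.float32)[:,:2].copy()
    if len(q): print(a,m.sum(),cv2.minAreaRect(q),cv2.minEnclosingCircle(q),np.median(Q[m][:,2]))
z(.084,.11,.52,.72,0,.18);z(.055,.068,.5,.72,0,.18)
go([.609,.083,.1],-90)
E
```

```text
t 19.73 pos [0.5494 0.0841 0.2407] jaw -89.99 xax [-3.e-04 -1.e-04 -1.e+00] F [ 0.33 -0.89  0.27] op 0.0600 q [ 0.03  0.06  1.77 -0.    1.31  1.6 ]
0.084 742 ((0.6024869680404663, 0.09222973138093948), (0.02366485819220543, 0.024909747764468193), 0.02745458483695984) ((0.602262556552887, 0.09207016974687576), 0.012832061387598515) 0.09304148086477831
0.055 10500 ((0.6026598215103149, 0.09160523116588593), (0.109581857919693, 0.11034515500068665), 42.83319091796875) ((0.6025879383087158, 0.09167356789112091), 0.055737849324941635) 0.06085598395134051
t 19.78 pos [0.5496 0.084  0.2407] jaw -90.01 xax [-2.e-04 -1.e-04 -1.e+00] F [ 0.24 -1.12 -0.33] op 0.0599 q [ 0.03  0.06  1.77 -0.    1.31  1.6 ]
turn [-0.01  0.    0.01] shift cm [14.07  5.95  0.1 ]
```

View pics/w17.png

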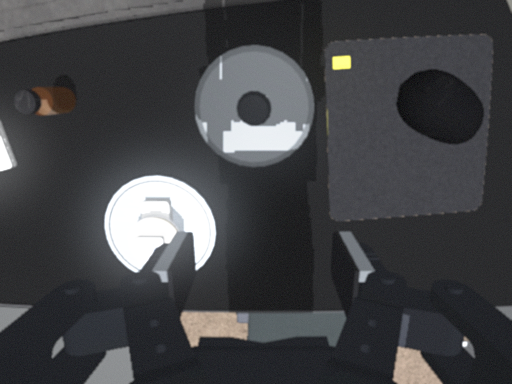

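Call:
step_arm:
  rows:
    - [[0,0,0,0,3,-0.8,0.7],[0,0,0,2,5.3,-0.8,0.7],[0,0,0,5,5.3,-0.8,0.7],[0,0,0,8,5.3,-0.8,0.7],[0,0,0,11,5.3,-0.8,0.7],[0,0,0,13,5.3,-0.8,0.7],[0,0,0,13,5.3,-0.8,0.7],[0,0,0,13,5.3,-0.8,0.7],[0,0,0,13,5.3,-0.8,0.7],[0,0,0,13,5.3,-0.8,0.7]]

```text
clock: 20.62
position: [0.605, 0.0917, 0.113]
eef_rot: [0.501, 0.501, 0.499, -0.499]
force: [-0.2, 1.1, 0.7]
opening: 0.0598
```

```bash
python3 look.py w18
python3 - <<'E'
from h import *
d=dict(np.load('pics/w18.npz'))
C=cloud(d,d);Q=C[0:300].reshape(-1,3)
def z(a,b,x0,x1,y0,y1):
    m=(Q[:,2]>a)&(Q[:,2]<b)&(Q[:,0]>x0)&(Q[:,0]<x1)&(Q[:,1]>y0)&(Q[:,1]<y1);q=Q[m].astype(np.float32)[:,:2].copy()
    if len(q): print(a,m.sum(),cv2.minAreaRect(q),cv2.minEnclosingCircle(q),np.median(Q[m][:,2]))
z(.084,.1,.57,.72,0.07,.115);z(.055,.068,.5,.72,0,.18)
go([.6025,.0918,.065],-90)
E
```

```text
t 20.62 pos [0.605  0.0917 0.113 ] jaw -90.04 xax [ 0.004  0.    -1.   ] F [-0.19  1.07  0.72] op 0.0598 q [ 0.04  0.31  1.74 -0.    1.09  1.61]
0.084 2056 ((0.6030235290527344, 0.09192753583192825), (0.02548123337328434, 0.025431033223867416), 40.66688919067383) ((0.6027665138244629, 0.09207159280776978), 0.013213365338742733) 0.09287667626196032
0.055 21579 ((0.6032627820968628, 0.09082532674074173), (0.11086717993021011, 0.10877419263124466), 28.07134246826172) ((0.602770984172821, 0.09190157055854797), 0.05607212334871292) 0.0609316602995445
t 20.67 pos [0.6049 0.0916 0.1129] jaw -90.04 xax [ 0.004  0.    -1.   ] F [-0.59  0.13 -0.3 ] op 0.0597 q [ 0.04  0.31  1.74 -0.    1.09  1.61]
turn [-0.04 -0.   -0.23] shift cm [ 4.79 -0.26 -0.02]
```

View pics/w18.png

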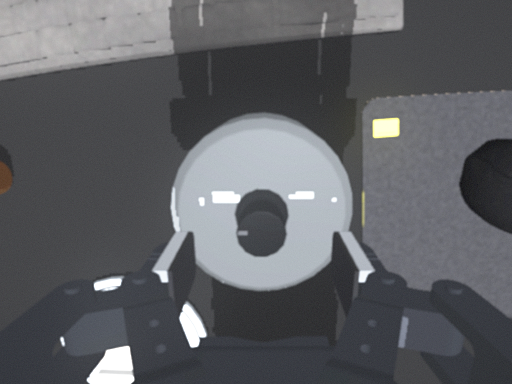

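Call:
step_arm:
  rows:
    - [[0,0,-0.2,2,-0.2,0,0.7],[0,0,-0.2,4,-0.2,0,0.7],[0,0,-0.2,4.7,-0.2,0,0.7],[0,0,-0.2,4.7,-0.2,0,0.7],[0,0,-0.2,4.7,-0.2,0,0.1],[0,0,-0.2,4.7,-0.2,0,0.1],[0,0,-0.2,4.7,-0.2,0,0.1],[0,0,-0.2,4.7,-0.2,0,0.1],[0,0,-0.2,4.7,-0.2,0,0.1],[0,0,-0.2,4.7,-0.2,0,0.1]]
  squeeze: 50

```text
clock: 21.5
position: [0.6026, 0.0916, 0.0651]
eef_rot: [-0.5, -0.5, -0.5, 0.5]
force: [-0.2, 0.2, 4.8]
opening: 0.0246
```

```bash
python3 look.py w19
python3 - <<'E'
from h import *
go([.46,.2052,.14],-90)
E
```

```text
t 21.50 pos [0.6026 0.0916 0.0651] jaw -90.04 xax [-8.e-04 -1.e-04 -1.e+00] F [-0.23  0.21  4.83] op 0.0246 q [ 0.04  0.37  1.76 -0.    1.01  1.61]
t 21.55 pos [0.6026 0.0915 0.0651] jaw -90.04 xax [-7.e-04 -0.e+00 -1.e+00] F [ 0.3  -0.25  4.92] op 0.0243 q [ 0.04  0.37  1.76 -0.    1.01  1.61]
turn [-0.04  0.    0.04] shift cm [ -7.48 -14.28 -11.35]
```

View pics/w19.png

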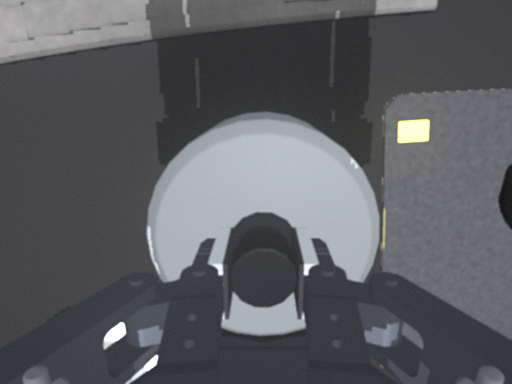

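Call:
step_arm:
  rows:
    - [[0,0,0,-1.5,0,0,0.1],[0,0,0,-4,0,0,0.1],[0,0,0,-7,0,0,0.1],[0,0,0,-9,-1,-0.8,0.1],[0,0,0,-9.5,-3,-2.4,0.1],[0,0,0,-9.5,-5.5,-4.4,0.1],[0,0,0,-9.5,-8,-6.4,0.1],[0,0,0,-9.5,-10.5,-8.4,0.1],[0,0,0,-9.5,-12.5,-10,0.1],[0,0,0,-9.5,-13.5,-10.8,0.1]]

```text
clock: 22.38
position: [0.4628, 0.2008, 0.1575]
eef_rot: [0.498, 0.498, 0.502, -0.502]
force: [1.4, -0.5, -2.0]
opening: 0.0246
```

Call:
step_arm:
  rows:
    - [[0,0,0,0,-0.5,-0.4,0.1],[0,0,0,0,-0.8,-0.6,0.1],[0,0,0,0,-0.8,-0.6,0.1],[0,0,0,0,-0.8,-0.6,0.1],[0,0,0,0,-0.8,-0.6,0.1],[0,0,0,0,-0.8,-0.6,0.1],[0,0,0,0,-0.8,-0.6,0.1],[0,0,0,0,-0.8,-0.6,0.1],[0,0,0,0,-0.8,-0.6,0.1],[0,0,0,0,-0.8,-0.6,0.1]]

```text
clock: 23.22
position: [0.4585, 0.2055, 0.1587]
eef_rot: [-0.499, -0.499, -0.501, 0.501]
force: [0.3, -0.1, -1.6]
opening: 0.0249
```

```bash
python3 look.py w20
python3 - <<'E'
from h import *
d=eyes.snapshot('scene');np.savez('pics/s20.npz',**d);save('s20',cv2.resize(d['frame'][90:290,180:380],None,fx=3,fy=3,interpolation=cv2.INTER_CUBIC))
C=cloud(d);Q=C[90:290,180:380].reshape(-1,3)
print('rim?',)
go([.46,.2052,.074],-90)
E
```

```text
t 23.22 pos [0.4585 0.2055 0.1587] jaw -90.05 xax [-4.5e-03 -2.0e-04 -1.0e+00] F [ 0.29 -0.11 -1.57] op 0.0249 q [0.28 0.03 1.96 0.   1.15 1.85]
rim?
t 23.32 pos [0.4584 0.2056 0.1587] jaw -90.05 xax [-4.4e-03 -1.0e-04 -1.0e+00] F [ 0.81 -0.79 -1.74] op 0.0244 q [0.28 0.03 1.96 0.   1.15 1.85]
turn [-0.05  0.01  0.25] shift cm [8.47 0.19 0.04]
```

View pics/w20.png

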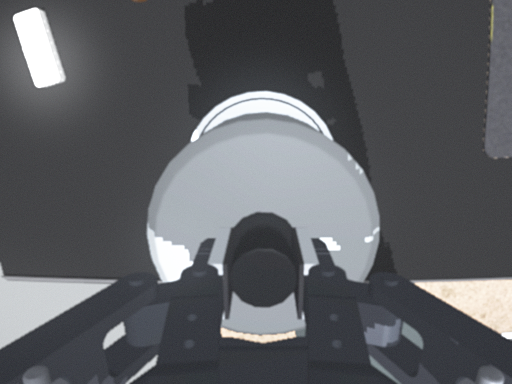

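View pics/s20.png

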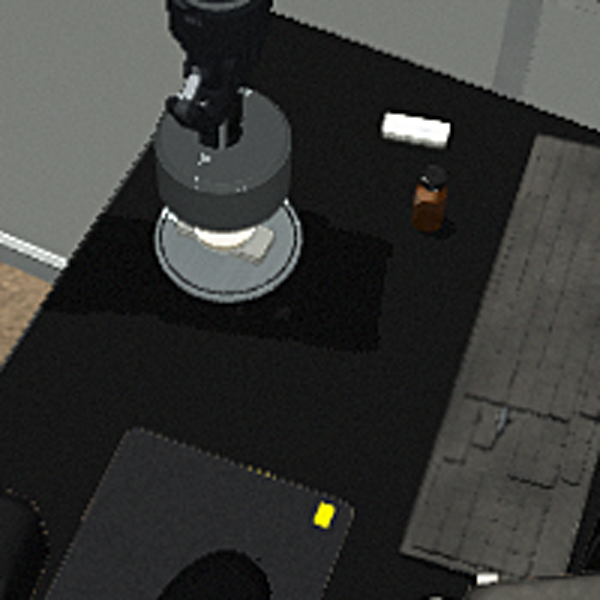

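Call:
step_arm:
  rows:
    - [[0,0,0.2,0,0.2,0,0.1],[0,0,0.2,0.5,0.2,0,0.1],[0,0,0.2,1.5,0.2,0,0.1],[0,0,0.2,2.5,0.2,0,0.1],[0,0,0.2,3.5,0.2,0,0.1],[0,0,0.2,4.5,0.2,0,0.1],[0,0,0.2,5.5,0.2,0,0.1],[0,0,0.2,6.5,0.2,0,0.1],[0,0,0.2,7.5,0.2,0,0.1],[0,0,0.2,7.8,0.2,0,0.1]]

```text
clock: 24.15
position: [0.4585, 0.2052, 0.0784]
eef_rot: [-0.499, -0.499, -0.501, 0.502]
force: [-0.5, 0.1, -1.5]
opening: 0.0248
```

```bash
python3 look.py w21a; python3 look.py w21
python3 - <<'E'
from h import *
for n in('scene','side'):
    d=eyes.snapshot(n);np.savez('pics/%s21.npz'%n,**d);save(n+'21',cv2.resize(d['frame'][120:240,190:350],None,fx=5,fy=5,interpolation=cv2.INTER_CUBIC))
go([.46,.2052,.074],-90)
E
```

```text
t 24.15 pos [0.4585 0.2052 0.0784] jaw -90.04 xax [-0.0045 -0.0012 -1.    ] F [-0.52  0.1  -1.49] op 0.0248 q [0.28 0.15 2.01 0.   0.99 1.85]
t 24.20 pos [0.4585 0.2052 0.0785] jaw -90.04 xax [-0.0046 -0.0012 -1.    ] F [ 0.29  0.26 -1.94] op 0.0246 q [0.28 0.15 2.01 0.   0.99 1.85]
t 24.35 pos [0.4604 0.2057 0.0809] jaw -90.04 xax [-4.e-04  0.e+00 -1.e+00] F [-0.44  0.19  0.02] op 0.0243 q [0.28 0.15 2.   0.   0.99 1.85]
turn [-0.04 -0.    0.02] shift cm [ 0.69 -0.04  0.05]
```

View pics/w21.png

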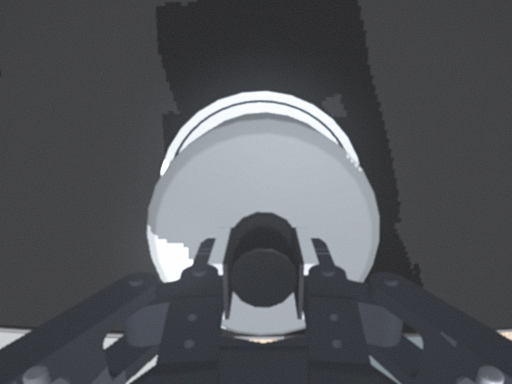

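View pics/scene21.png

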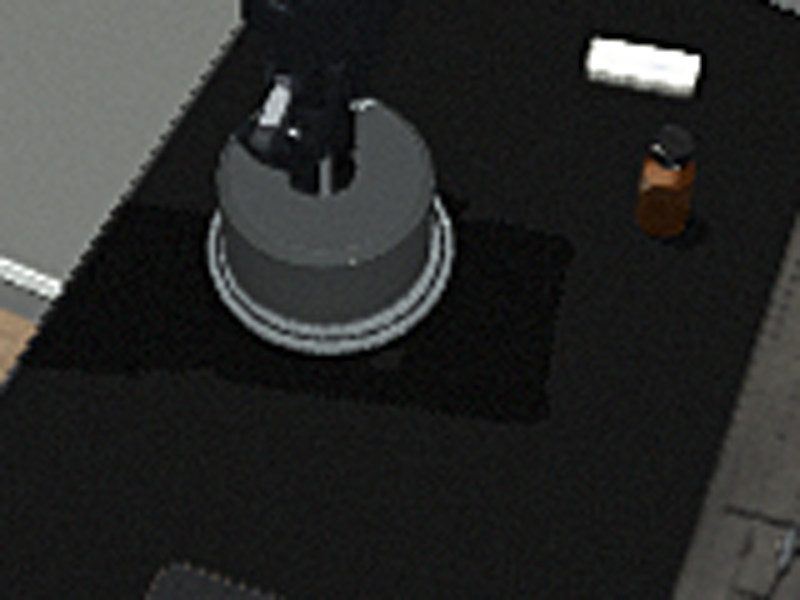

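Call:
step_arm:
  rows:
    - [[0,0,0,0.3,0,0,0.1],[0,0,0,0.5,0,0.04,0.1],[0,0,0,0.7,0,0.04,0.1],[0,0,0,0.8,0,0.04,0.1],[0,0,0,0.8,0,0.04,0.1],[0,0,0,0.8,0,0.04,0.1],[0,0,0,0.8,0,0.04,0.1],[0,0,0,0.8,0,0.04,0.1],[0,0,0,0.8,0,0.04,0.1],[0,0,0,0.8,0,0.04,0.1]]

```text
clock: 25.18
position: [0.4602, 0.2052, 0.0731]
eef_rot: [-0.5, -0.5, -0.5, 0.5]
force: [-1.4, -1.2, 4.6]
opening: 0.0244
```

Run:
```python
from h import *
d=eyes.snapshot('scene');save('scene22',cv2.resize(d['frame'][120:240,190:350],None,fx=5,fy=5,interpolation=cv2.INTER_CUBIC))
go([.46,.2052,.0731],-90)
```

```text
t 25.23 pos [0.4602 0.2052 0.0731] jaw -90.04 xax [-7.e-04 -2.e-04 -1.e+00] F [-0.56 -1.57  4.47] op 0.0243 q [0.28 0.16 2.01 0.   0.97 1.85]
turn [-0.04  0.01  0.04] shift cm [-0.   -0.02  0.  ]
```

View pics/scene22.png

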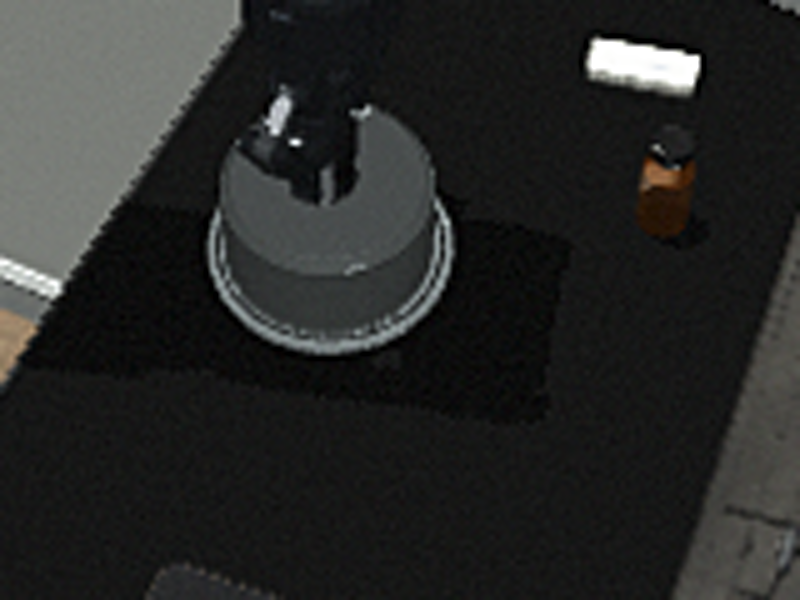

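Seated at the expected height, with the rim inside the dashed line all round. Release and retreat.

Call:
step_arm:
  rows:
    - [[0,0,0,0,0,0,0.5],[0,0,0,0,0,0,0.6],[0,0,0,0,0,0,0.6],[0,0,0,0,0,0,0.6],[0,0,0,-1,0,0,0.6],[0,0,0,-3,0,0,0.6],[0,0,0,-6,0,0,0.6],[0,0,0,-9,0,0,0.6],[0,0,0,-12,0,0,0.6],[0,0,0,-15,0,0,0.6]]

```text
clock: 26.07
position: [0.46, 0.2052, 0.2248]
eef_rot: [-0.5, -0.5, -0.5, 0.5]
force: [-0.6, 0.2, 0.1]
opening: 0.051
```

Call:
step_arm:
  rows:
    - [[0,0,0,-2,-1,2,0.6],[0,0,0,-4,-3,4,0.6],[0,0,0,-5,-5,7,0.6],[0,0,0,-5,-7,10,0.6],[0,0,0,-5,-8,10,0.6],[0,0,0,-5,-8,10,0.6],[0,0,0,-5,-8,10,0.6],[0,0,0,-5,-8,10,0.6],[0,0,0,-5,-8,10,0.6],[0,0,0,-5,-8,10,0.6]]

```text
clock: 26.9
position: [0.3806, 0.1058, 0.2727]
eef_rot: [0.5, 0.499, 0.5, -0.5]
force: [-0.4, 0.5, 0.3]
opening: 0.0509
```

```bash
python3 look.py w23a;python3 look.py w23
python3 - <<'E'
from h import *
d=dict(np.load('pics/w23.npz'))
def z(Q,a,b,x0,x1,y0,y1):
    m=(Q[:,2]>a)&(Q[:,2]<b)&(Q[:,0]>x0)&(Q[:,0]<x1)&(Q[:,1]>y0)&(Q[:,1]<y1);q=Q[m].astype(np.float32)[:,:2].copy()
    if len(q): print(a,m.sum(),cv2.minEnclosingCircle(q),np.median(Q[m][:,2]), np.linalg.lstsq(np.c_[Q[m][:,:2],np.ones(m.sum())],Q[m][:,2],rcond=None)[0].round(4))
def both(Q): z(Q,.09,.12,.40,.52,.14,.27);z(Q,.063,.077,.36,.56,.1,.3)
both(cloud(d,d)[:230].reshape(-1,3))
hull(d,d,int(proj(d,[.46,.267,.008],d)[0]),int(proj(d,[.46,.267,.008],d)[1])+0,.008,90)
for n in('scene','side'):
    s=eyes.snapshot(n);save(n+'23',cv2.resize(s['frame'][90:310,150:420],None,fx=2.9,fy=2.7,interpolation=cv2.INTER_CUBIC));both(cloud(s)[100:300,180:380].reshape(-1,3))
    C=cloud(s); 
    if n=='scene': print('drop',C[152,323],C[148,324],'mouse',C[285,250])
E
```

```text
t 26.90 pos [0.3806 0.1058 0.2727] jaw -89.98 xax [-1.6e-03 -1.0e-04 -1.0e+00] F [-0.4   0.48  0.34] op 0.0509 q [ 0.09 -0.34  2.07  0.    1.42  1.66]
t 26.95 pos [0.3805 0.1058 0.2726] jaw -89.98 xax [-1.8e-03 -2.0e-04 -1.0e+00] F [-0.17  0.01  0.09] op 0.0510 q [ 0.09 -0.34  2.07 -0.    1.42  1.66]
0.09 745 ((0.4598388075828552, 0.20365998148918152), 0.013203585520386696) 0.10095158162746126 [0.0154 0.1314 0.0666]
0.063 9281 ((0.4605196714401245, 0.2037263810634613), 0.0561995804309845) 0.06889282661402513 [-0.0014  0.0042  0.0685]
[  107    19   127   122 11807] circ [array([461.3, 211.7]), np.float64(73.5)] ell ((460.6513366699219, 211.4274444580078), (135.4062042236328, 147.8812255859375), 169.4391326904297) rect ((460.0517578125, 211.4079132080078), (145.8864288330078, 133.8671112060547), 84.61735534667969)
0.09 84 ((0.461151123046875, 0.203706756234169), 0.01386910118162632) 0.0996324642928979 [-0.0382  0.143   0.0879]
0.063 1039 ((0.461809903383255, 0.20163145661354065), 0.05604429543018341) 0.06808335254871367 [-0.0075  0.0033  0.0709]
drop [0.6131577  0.29262394 0.06390099] [0.61073017 0.30548247 0.06428043] mouse [ 0.79627231 -0.42534865  1.05824403]
0.09 63 ((0.46063870191574097, 0.2051539570093155), 0.013276036828756332) 0.10188595118722876 [-0.1241  0.137   0.1304]
0.063 773 ((0.46108171343803406, 0.20549586415290833), 0.05627388507127762) 0.07041335224393241 [-0.0108  0.0061  0.0741]
```

View pics/w23.png

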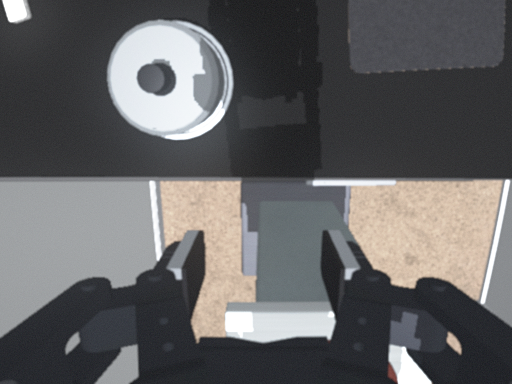

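View pics/scene23.png

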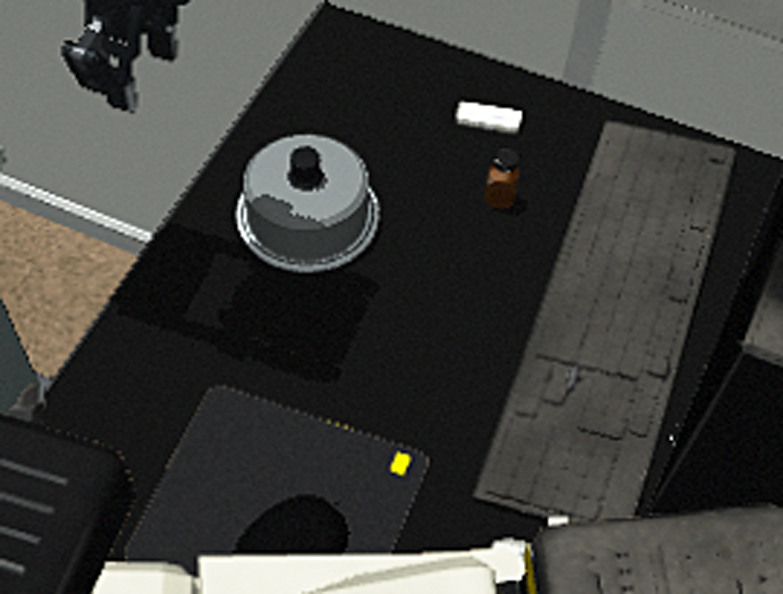

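```bash
python3 -c "
from h import *
print(robot.job_done())"
```

```text
the job is handed in; nothing more can be done
None
```

The whole stack is on the stand in the order asked: the mailer, then the dish, the coverslip box and the cover. I let go of each one before fetching the next, and handed the job in at about 27 s with the gripper well clear.

**Stack:** before covering, the mailer centre was about 2 mm from the stand centre. The dish was about 1 mm from the mailer's centre, and the box about 1 mm from the dish's. The dish was carried with the tool pointing straight down and looked level afterwards.

**Cover:** its top stands at 68–70 mm, against 70 mm expected, so it sits flat. Its centre is within about 1–2 mm of the stand's in the wrist and side views. The scene camera put it about 4 mm off in y, but its knob reading and the other two cameras agree on about 1–2 mm.

**Bystanders:** the dropper bottle reads the same position as at the start. The depth check on the mouse gave no reading in the last picture, but it looks unmoved there and the arm never came near it. Wrist forces stayed under about 8 N in every reading taken.

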